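# Stand the check weight on the balance under the reagent shelf

### The arm

A 6-joint arm with a two-finger parallel gripper is mounted at the origin on the work surface. World frame = base frame: x ahead of the robot, y to its left, z up, the work surface at z = 0. Lengths are in m, angles in rad, forces in N, time in s.
With the tool pointing down it reaches from about 0.25 to 0.725 m from the base axis. Payload 4 kg.
Tool frame: the origin (TCP) lies on the centre line of the jaws, within the pads' length; the fingertips stand 25 mm ahead of it and the grasp point (between the pads) lies 6 mm ahead of it; z points along the fingers, x is the direction in which the jaws open and shut, and the axes are right-handed (so a half turn about z gives the same grasp; the last joint's range is limited). The gripper opens to 85 mm and grips with 20 to 120 N. Pads are 22 mm wide; open, the fingers measure 114 mm over their backs; the gripper's body (76 mm by 85 mm) begins 54 mm behind the grasp point. The pads swing forward as they close: fully open they stand 13 mm farther back than shut.
Start: joints at [1.268, 0.241, 0.005, 1.335, 0, 1.571], TCP at [0.149, 0.477, 0.22] pointing down, gripper open.
Joint ranges: [-2.72, 2.72], [-1.05, 1.87], [-1.09, 1.28], [-1.99, 2.15], [-1.42, 1.44], [-3.14, 3.14]. Speed limits (rad/s): [2.79, 2.79, 3.14, 3.14, 3.14, 3.14].

### API

Orientations are given as a unit quaternion [x, y, z, w].
In Python, from workcell import bot, imaging, order gives the robot as it stands.
- The arm moves only by the tool carry_out, never from a script. Its argument "moves" is a list of rows, each a list of 5 numbers: the shift along the tool's x, y, z scaled (see below), then the turn about the tool's z scaled (see below), then the opening, from -1 (shut) to 1 (fully open). In form: [[tx, ty, tz, roll, hand], ...]. A call has 1 to 20 rows; each row is the pose to reach, as a shift and turn from the pose commanded when the call began, along the tool's axes at that moment; what a row does not reach only later rows make up. The controller multiplies each number of a shift by 0.1 m and each number of a turn by 90 degrees. A row lasts 1/10 s, in which the tool goes at most 50 mm and 8.59 degrees, less where a joint would pass 70% of its speed; a pose out of reach is approached as far as the arm can. A call with a number of a shift or a turn outside -1 to 1 is refused whole. A call with a gripper value outside its range is refused whole. The fingers move at their own pace and stop on an object; the grip force is fixed at half the most. Time passes only in rows, so rows that repeat a pose let the fingers close. It gives the time, the measured TCP pose, the force and the opening at its end, in the units of the state.
- bot.get_obs(): the state, without advancing time (a new reading comes with each control period).
- imaging.camera(name): name is "side" or "top" or "wrist"; returns the picture (480x640x3 uint8, red, green, blue); there is no depth.
- imaging.camera_model(name): a dict with "fovy" (degrees; the focal length in pixels is half the picture's height over the tangent of half this angle, whatever the lens; pixels are square), "cx", "cy" (the principal point, pixels), "eye" and "rotation" of the camera in the world. Camera axes: x right, y up, looking along -z (the intrinsics and any distortion apply to the point x, -y, -z); pixel columns grow to the right and rows downward; lengths in m; the calibration is good to about 2 mm. A picture is of the moment at which its call begins: read the wrist's pose just before it. camera_model takes no time and is no camera call; for the wrist camera it gives the pose at the moment of the call.
- order.job_done(): hands the job in, once; it reports no verdict.
The state is a dict: "clock": time; "joint_pos": joint angles; "joint_vel": joint speeds; "tau": joint torques, N m; "eef_pos": TCP position; "tool_rot": TCP orientation; "ft_force": force on the tool from outside, world axes, zero at the start; "ft_torque": the same for the moment, N m; "grip_width": finger opening in m.
Only numpy, scipy, OpenCV 4.12 (cv2) and the standard library are available. Lean on these libraries where they do the work, as an engineer would, in place of code of your own. Each camera call takes 0.05 s, during which the arm holds its last target.

### The job

Lift the check weight by its crossbar out of its sloping rest and, out in the open before going in under the reagent shelf, ease your grip until it swings plumb and hangs still, then grip it firmly again. Keeping it plumb, bring it in under the shelf with the gripper slanted, stand it gently and upright near the middle of the balance pan, and let go. Keep everything off the shelf, and leave the flask, the bottle and the beaker as they stand.

Things in the scene. Friction and masses are not known exactly. Their poses are not given: they have to be found in the camera images.
- weight: Plain steel check weight, 0.26 to 0.40 kg: block 34 x 34 x 46 mm high, a 10 mm stem and a crossbar on top. Origin: centre of the block's underside; z up the stem, y along the bar. Centre of mass 30 mm above the origin. Starts leaning 55 degrees from vertical, bar end up and robot-wards. Pinched by the bar's ends it stays leaning under 40 N grip and swings under about 5 N, which still bears it.
- crossbar (a point): Middle of the weight's crossbar, on the stem's line 125 mm above the block's underside. The bar is round, 10 mm thick and 44 mm long along the weight's y axis, with free flat ends 22 mm to each side of this point. In the rest the bar is about 106 mm above the bench and nothing stands beside or under it.
- rest: Grey plastic sloping rest, fixed: foot 90 x 70 x 10 mm and a 48 mm wide ramp that carries the leaning weight's block between low side walls and a bottom stop; the weight lifts straight up out of it. Origin: on the bench below the underside of the weight lying in it; its -x axis points roughly to the robot.
- balance: Laboratory balance, fixed: white flat housing 200 x 180 mm, 42 mm high, reaching from 130 mm on its -x side (display, roughly towards the robot) to 70 mm on its +x side of the origin. Origin: on the bench below the pan's centre.
- pan (a point): Centre of the top face of the balance's round steel pan, 104 mm in diameter, 60 mm above the bench.
- shelf: Aluminium reagent shelf on two white posts, fixed, bottles and a box stand fast on it. Origin: on the bench below the middle of the board's front edge; -x faces roughly to the robot. Board 740 mm long (y), 130 mm deep (x 0 to 130), 300 to 322 mm above the bench; things on it reach 415 mm. Posts 50 x 35 mm at x 105, y +-340 mm.
- shelf_edge (a point): Middle of the lower front edge of the shelf board, 300 mm above the bench, above the pan's centre give or take 10 mm, so that a gripper pointing straight down cannot reach the pan; one slanted about 40 degrees, coming from the shelf's -x side, can.
- flask: Glass conical flask, loose bystander, 80 mm in diameter, 105 mm high. Origin: centre of its underside.
- bottle: Amber bottle with black cap, loose bystander under the shelf beside the balance, 60 mm in diameter, 130 mm high. Origin: centre of its underside.
- beaker: Small glass beaker, loose bystander under the shelf on the balance's other side, 68 mm in diameter, 85 mm high. Origin: centre of its underside.
There are look-alikes about, which are no part of the job. Of the things like the weight, leave any that is green; of the rest the larger one is meant.

How it is judged:
By the outcome, as a careful person would: the job done as asked, in the order asked, and still so for the second after the job is handed in, with the robot touching nothing.
It also fails if it takes over 56 s, if anything falls off the work surface, if the arm or the gripper's body presses on something with over 40 N, if the wrist force passes 120 N, or if a joint passes its speed limit or range.

## Working session

There is one attempt and no reset: what is moved stays moved. The work goes in short steps, Python scripts to look and compute and a tool call to move; the robot and the scene stay as the last step left them, time stands still between calls to the robot, and variables do not carry over. Pictures are saved under pics/ and viewed, and the job is handed in when it is done.

Besides the shell and the picture viewer there is one more tool, called after ">>>" in YAML: its name, and indented under it one key for each argument. carry_out: Moves the arm, as the interface text tells. Its arguments: {"type":"object","properties":{"moves":{"type":"array","items":{"type":"array","items":{"type":"number","minimum":-1,"maximum":1}}}},"required":["moves"]}

```bash
ls; mkdir -p pics
python3 - <<'E'
from workcell import bot, imaging, order
import cv2,numpy as np
print(bot.get_obs())
for n in ["side","top","wrist"]:
    print(n,imaging.camera_model(n))
    cv2.imwrite(f"pics/{n}0.png",imaging.camera(n)[:,:,::-1])
E
```

```text
pics
{'clock': 0.0, 'joint_pos': array([1.26798239e+00, 2.41425860e-01, 3.68742714e-03, 1.33519073e+00,
       9.65707708e-06, 1.57079818e+00]), 'joint_vel': array([-0.00064997, -0.00017511, -0.00043163,  0.00050773,  0.00081763,
        0.00091764]), 'tau': array([-1.05045465e-04, -3.72322476e+01,  2.52406132e+01,  1.68596936e-02,
        1.43644647e-04,  1.02107347e-06]), 'eef_pos': array([0.14890054, 0.47661066, 0.21889251]), 'tool_rot': array([ 8.05669781e-01,  5.92363965e-01, -8.62040214e-04,  6.27819264e-04]), 'ft_force': array([-0.10682006, -0.36246811, -0.07939583]), 'ft_torque': array([ 0.03133541,  0.02295055, -0.03010755]), 'grip_width': 0.08568809760050682}
side {'fovy': 43.16408770368903, 'cx': 319.2588720751017, 'cy': 231.51798726361054, 'eye': array([-0.2075328 , -0.69710676,  0.91255433]), 'rotation': array([ 0.41461447, -0.18617263, -0.36637073,  0.81191568])}
top {'fovy': 42.04854122582381, 'cx': 322.80882453730203, 'cy': 229.86570133842096, 'eye': array([ 0.49663359, -0.00980675,  1.56506221]), 'rotation': array([ 0.01565274, -0.0150104 , -0.70202429,  0.71182272])}
wrist {'fovy': 58.227422677219174, 'cx': 320.585760698771, 'cy': 238.78079871373788, 'eye': array([0.076892  , 0.49888581, 0.37278668]), 'rotation': array([-0.1189926 , -0.08603537,  0.58626973,  0.79669723])}
```

View pics/side0.png

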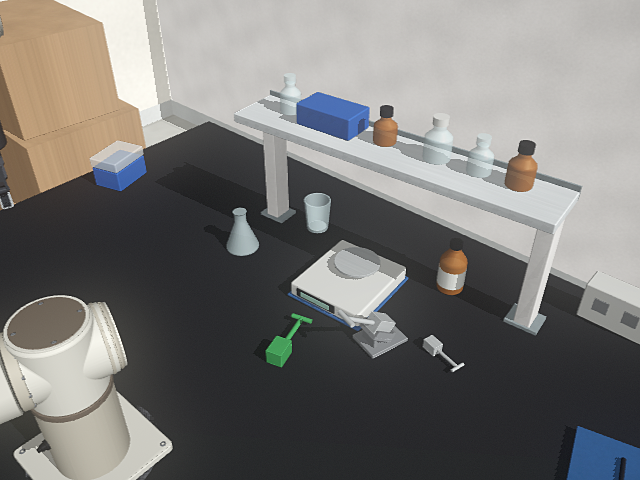

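View pics/top0.png

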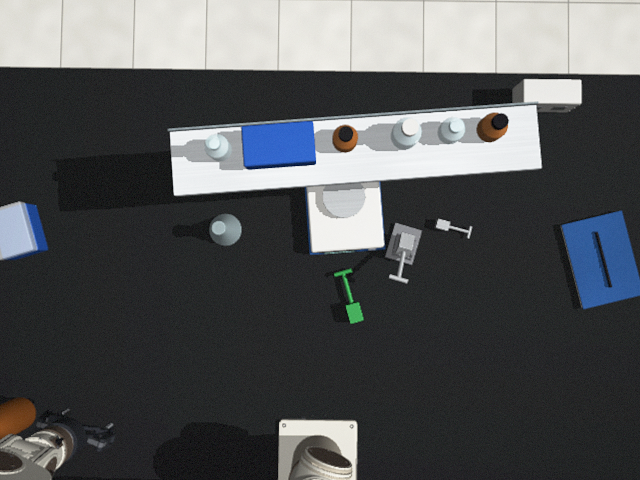

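View pics/wrist0.png

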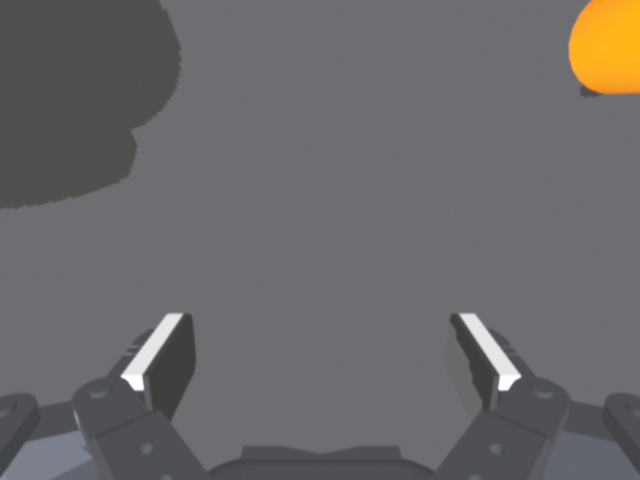

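```bash
cat > h.py <<'E'
import cv2,numpy as np
from scipy.spatial.transform import Rotation as R
CAM={}
def model(n):
    from workcell import imaging
    return imaging.camera_model(n)
def ray(m,u,v):
    f=240/np.tan(np.radians(m['fovy']/2))
    d=np.array([(u-m['cx'])/f,-(v-m['cy'])/f,-1.])
    return m['eye'],R.from_quat(m['rotation']).apply(d)
def atz(m,u,v,z):
    e,d=ray(m,u,v); return e+d*(z-e[2])/d[2]
def proj(m,p):
    f=240/np.tan(np.radians(m['fovy']/2))
    c=R.from_quat(m['rotation']).inv().apply(np.asarray(p)-m['eye'])
    return np.array([m['cx']+f*c[...,0]/-c[...,2], m['cy']-f*c[...,1]/-c[...,2]]).T
def tri(ms,uvs):
    A=np.zeros((3,3));b=np.zeros(3)
    for m,(u,v) in zip(ms,uvs):
        e,d=ray(m,u,v);d=d/np.linalg.norm(d);P=np.eye(3)-np.outer(d,d);A+=P;b+=P@e
    return np.linalg.solve(A,b)
E
python3 - <<'E'
import cv2
t=cv2.imread('pics/top0.png');s=cv2.imread('pics/side0.png')
cv2.imwrite('pics/tz.png',cv2.resize(t[165:345,290:490],(800,720))[:600] if 0 else cv2.resize(t[165:315,290:490],(800,600),interpolation=cv2.INTER_CUBIC))
cv2.imwrite('pics/sz.png',cv2.resize(s[230:380,280:480],(800,600),interpolation=cv2.INTER_CUBIC))
E
```

```text
(no output)
```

View pics/tz.png

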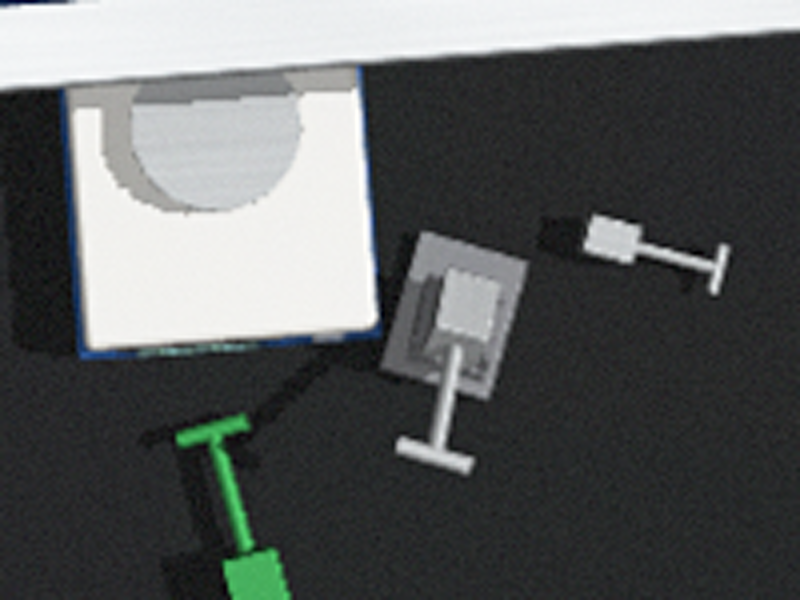

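View pics/sz.png

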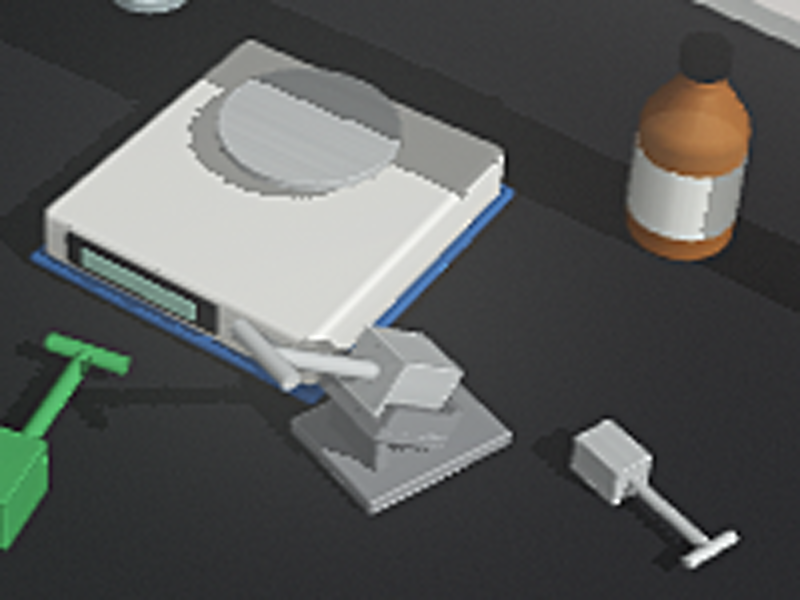

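Run:
```python
from h import *
t=model('top');s=model('side')
Z=lambda x,y:(290+x/4-.375,165+y/4-.375)
ZS=lambda x,y:(280+x/4-.375,230+y/4-.375)
for n,a,b,z in [('bar',Z(436,455),ZS(265,355),.106),('endL',Z(401,445),ZS(241,328),.106),('endR',Z(470,465),ZS(290,380),.106),('pan',Z(217,127),ZS(310,131),.06)]:
    print(n,tri([t,s],[a,b]),atz(t,*a,z),atz(s,*b,z))
for p in [(173,195),(541,169),(306,186),(380,181)]: print('shelf',atz(t,*p,.30),atz(t,*p,.322))
for p in [(235,119),(557,225)]: print('shelf s',atz(s,*p,.322))
# block
print('housing',[atz(t,*Z(*p),.042) for p in [(90,345),(378,328)]])
print('foot',[atz(t,*Z(*p),.01) for p in [(421,233),(526,263),(488,398),(382,367)]])
print('flask',atz(s,242,250,0),atz(t,226,229,.1))
for n,p in [('bottle',(452,291)),('beaker',(317,229))]: print(n,atz(s,*p,0))
print('small',atz(t,*Z(612,238),.02),atz(t,*Z(718,270),.01))
print('grn bar',atz(t,*Z(213,431),.02))
```

```text
bar [ 0.44829508 -0.18491069  0.1081845 ] [ 0.44922466 -0.18630691  0.106     ] [ 0.44898563 -0.18246288  0.106     ]
endL [ 0.45410595 -0.16475035  0.10878093] [ 0.45475508 -0.16586214  0.106     ] [ 0.45560783 -0.16214184  0.106     ]
endR [ 0.44275328 -0.20459899  0.10878051] [ 0.44368817 -0.20616177  0.106     ] [ 0.44386181 -0.20179273  0.106     ]
pan [ 0.64351602 -0.05741551  0.05773516] [ 0.64369362 -0.05779755  0.06      ] [ 0.64081597 -0.05869852  0.06      ]
shelf [0.61824864 0.2972516  0.3       ] [0.6161337  0.29191172 0.322     ]
shelf [ 0.68170215 -0.45075739  0.3       ] [ 0.67848372 -0.44308906  0.322     ]
shelf [0.64035012 0.02715006 0.3       ] [0.63785083 0.02650737 0.322     ]
shelf [ 0.65264135 -0.12324854  0.3       ] [ 0.6499283  -0.12127574  0.322     ]
shelf s [0.59860207 0.26726642 0.322     ]
shelf s [ 0.68054879 -0.44465928  0.322     ]
housing [array([0.5110933 , 0.01736801, 0.042     ]), array([ 0.52388483, -0.15803269,  0.042     ])]
foot [array([ 0.58404013, -0.18738119,  0.01      ]), array([ 0.56622647, -0.25296151,  0.01      ]), array([ 0.48190154, -0.22993554,  0.01      ]), array([ 0.50024041, -0.16386776,  0.01      ])]
flask [ 5.51316351e-01  2.29041999e-01 -1.11022302e-16] [0.55908551 0.21935754 0.1       ]
bottle [ 0.76147522 -0.23862147  0.        ]
beaker [7.39392851e-01 1.49360975e-01 1.11022302e-16]
small [ 0.58201407 -0.30454219  0.02      ] [ 0.56351776 -0.37258377  0.01      ]
grn bar [ 0.45929752 -0.05894066  0.02      ]
```

```bash
cat >> h.py <<'E'
def st():
    from workcell import bot
    o=bot.get_obs();r=R.from_quat(o['tool_rot']);M=r.as_matrix()
    print('t',round(o['clock'],2),'q',o['joint_pos'].round(3),'p',o['eef_pos'].round(4),'w',round(o['grip_width'],4))
    print('x',M[:,0].round(3),'y',M[:,1].round(3),'z',M[:,2].round(3),'F',o['ft_force'].round(1),'T',o['ft_torque'].round(2))
    return o,M
E
python3 -c "
from h import *
st()"
```

```text
t 0.15 q [ 1.268  0.241  0.004  1.335 -0.     1.571] p [0.1489 0.4768 0.2191] w 0.0855
x [ 0.298  0.954 -0.002] y [ 0.954 -0.298  0.   ] z [-0.    -0.002 -1.   ] F [ 0.4  0.1 -0.3] T [0.01 0.03 0.01]
```

>>> carry_out:
  moves:
    - [0.5,0,0,-0.1,1]
    - [1,0,0,-0.2,1]
    - [1,0,0,-0.2,1]
    - [1,0,0,-0.2,1]

```text
clock: 0.55
eef_pos: [0.1789, 0.5726, 0.2172]
tool_rot: [0.703, 0.711, -0.002, 0.001]
ft_force: [-0.1, 0.2, 0.0]
grip_width: 0.0854
```

```bash
python3 -c "
from h import *
st()"
```

```text
t 0.55 q [1.268 0.448 0.295 1.423 0.    1.257] p [0.1789 0.5726 0.2172] w 0.0854
x [-0.011  1.    -0.004] y [ 1.     0.011 -0.001] z [-0.001 -0.004 -1.   ] F [-0.1  0.2  0. ] T [ 0.01  0.04 -0.01]
```

>>> carry_out:
  moves:
    - [0.96,0.31,0,-0.2,1]
    - [0.96,0.31,0,-0.3,1]
    - [0.96,0.31,0,-0.4,1]

```text
clock: 0.85
eef_pos: [0.21, 0.6727, 0.2136]
tool_rot: [0.525, 0.851, -0.002, 0.0]
ft_force: [0.3, -1.1, -1.5]
grip_width: 0.0856
```

```bash
python3 -c "
from h import *
st()"
```

```text
t 0.85 q [1.268 0.693 0.697 1.579 0.    0.802] p [0.21   0.6727 0.2136] w 0.0856
x [-0.45   0.893 -0.003] y [ 0.893  0.45  -0.003] z [-0.001 -0.004 -1.   ] F [ 0.3 -1.1 -1.5] T [0.01 0.06 0.02]
```

>>> carry_out:
  moves:
    - [0.72,0.69,0,-0.1,1]
    - [0.72,0.69,0,-0.2,1]
    - [0.72,0.69,0,-0.3,1]
    - [0.72,0.69,0,-0.4,1]

```text
clock: 1.25
eef_pos: [0.2347, 0.7521, 0.2067]
tool_rot: [0.295, 0.955, -0.0, -0.0]
ft_force: [1.4, 0.2, -1.0]
grip_width: 0.0854
```

```bash
python3 -c "
from h import *
st()"
```

```text
t 1.25 q [1.268e+00 9.930e-01 1.266e+00 1.844e+00 1.000e-03 2.970e-01] p [0.2347 0.7521 0.2067] w 0.0854
x [-0.826  0.564  0.   ] y [ 0.564  0.826 -0.001] z [-0.001 -0.    -1.   ] F [ 1.4  0.2 -1. ] T [ 0.06 -0.02  0.03]
```

>>> carry_out:
  moves:
    - [0.29,0.95,0,-0.1,1]
    - [0.29,0.95,0,-0.2,1]
    - [0.29,0.95,0,-0.2,1]
    - [0.29,0.95,0,-0.2,1]

```text
clock: 1.65
eef_pos: [0.2464, 0.7878, 0.1877]
tool_rot: [0.146, 0.989, 0.033, 0.005]
ft_force: [0.6, 0.5, -0.1]
grip_width: 0.0853
```

```bash
python3 -c "
from h import *
st()"
```

```text
t 1.65 q [ 1.267  1.021  1.272  1.755  0.    -0.01 ] p [0.2464 0.7878 0.1877] w 0.0853
x [-0.957  0.289 -0.   ] y [0.288 0.955 0.066] z [ 0.019  0.063 -0.998] F [ 0.6  0.5 -0.1] T [-0.01  0.04 -0.02]
```

>>> carry_out:
  moves:
    - [0,1,-0.3,0,1]
    - [0,1,-0.3,0,1]
    - [0,1,-0.3,0,1]
    - [0,1,-0.3,0,1]
    - [0,1,-0.3,0,1]

```text
clock: 2.15
eef_pos: [0.2521, 0.8097, 0.189]
tool_rot: [0.145, 0.988, 0.059, 0.009]
ft_force: [0.0, -0.1, 0.4]
grip_width: 0.0855
```

```bash
python3 -c "
from h import *
st()"
```

```text
t 2.15 q [ 1.269  1.023  1.274  1.702  0.    -0.011] p [0.2521 0.8097 0.189 ] w 0.0855
x [-0.958  0.287 -0.001] y [0.285 0.951 0.119] z [ 0.035  0.114 -0.993] F [ 0.  -0.1  0.4] T [-0.09  0.01  0.01]
```

>>> carry_out:
  moves:
    - [0,-0.5,0,0,1]
    - [0,-1,0,0,1]
    - [0,-1,0,0,1]
    - [0,-1,0,0,1]

```text
clock: 2.55
eef_pos: [0.2209, 0.7056, 0.1714]
tool_rot: [0.145, 0.988, 0.051, 0.008]
ft_force: [-0.0, -0.7, -0.7]
grip_width: 0.0854
```

```bash
python3 -c "
from h import *
st()"
```

```text
t 2.55 q [ 1.267e+00  6.720e-01  5.460e-01  1.341e+00  1.000e-03 -1.300e-02] p [0.2209 0.7056 0.1714] w 0.0854
x [-0.958  0.287 -0.001] y [0.285 0.953 0.104] z [ 0.03   0.099 -0.995] F [-0.  -0.7 -0.7] T [-0.2  -0.12  0.  ]
```

```bash
cat > kin.py <<'E'
import numpy as np
from scipy.optimize import least_squares
D=[((.241,.004,1.335),(.1489,.4768,.2191)),((.448,.295,1.423),(.1789,.5726,.2172)),((.693,.697,1.579),(.21,.6727,.2136)),((.993,1.266,1.844),(.2347,.7521,.2067)),((1.021,1.272,1.755),(.2464,.7878,.1877)),((1.023,1.274,1.702),(.2521,.8097,.189)),((.672,.546,1.341),(.2209,.7056,.1714))]
def fk(k,q):
    L1,L2,L3,r0,h=k[:5];q2,q3,q4=q;f=q2-q3;t=f+q4
    return np.array([r0+L1*np.sin(q2)+L2*np.cos(f)+L3*np.cos(t),h+L1*np.cos(q2)-L2*np.sin(f)-L3*np.sin(t)])
def full(k,q): return np.r_[fk(k,q),q[0]-q[1]+q[2]]
def res(k):
    return np.concatenate([fk(k,q)-[np.hypot(p[0],p[1]),p[2]] for q,p in D]+[0.01*(k-[.3,.3,.2,0,.3])])
s=least_squares(res,[.3,.3,.2,0,.3]);K=s.x
lo=np.array([-1.05,-1.09,-1.99]);hi=np.array([1.87,1.28,2.15])
def ik(r,z,tilt,w=1.,q0=(.5,.3,1.2)):
    tgt=np.array([r,z,np.pi/2-tilt])
    s=least_squares(lambda q:(full(K,q)-tgt)*[1,1,w],q0,bounds=(lo,hi));return s.x,s.fun
if __name__=='__main__':
    print(K,np.abs(res(K)).max())
    for t in (30,40,45):
      for r,z in [(.64,.19),(.64,.3),(.48,.11),(.48,.3),(.45,.4),(.64,.2)]:
        q,f=ik(r,z,np.radians(t));print(t,r,z,q.round(2),np.abs(f).max().round(4))
E
python3 kin.py
```

```text
[0.48597549 0.38451539 0.41900768 0.01101643 0.2565633 ] 0.0021900768361735137
30 0.64 0.19 [ 0.17 -0.33  0.55] 0.0
30 0.64 0.3 [ 0.09 -0.12  0.84] 0.0
30 0.48 0.11 [-0.03 -0.81  0.27] 0.0
30 0.48 0.3 [-0.25 -0.42  0.88] 0.0
30 0.45 0.4 [-0.32 -0.2   1.16] 0.0
30 0.64 0.2 [ 0.16 -0.31  0.58] 0.0
40 0.64 0.19 [ 0.1  -0.53  0.24] 0.0
40 0.64 0.3 [-0.01 -0.33  0.55] 0.0
40 0.48 0.11 [-0.05 -1.   -0.07] 0.0
40 0.48 0.3 [-0.37 -0.6   0.64] 0.0
40 0.45 0.4 [-0.46 -0.38  0.95] 0.0
40 0.64 0.2 [ 0.09 -0.52  0.26] 0.0
45 0.64 0.19 [ 0.09 -0.63  0.06] 0.0
45 0.64 0.3 [-0.05 -0.44  0.4 ] 0.0
45 0.48 0.11 [-0.03 -1.09 -0.27] 0.0006
45 0.48 0.3 [-0.42 -0.69  0.51] 0.0
45 0.45 0.4 [-0.52 -0.47  0.83] 0.0
45 0.64 0.2 [ 0.07 -0.62  0.09] 0.0
```

```bash
cat > sim.py <<'E'
from kin import *
def push(q,dy,dz,w):
    c=full(K,q);t=np.pi/2-c[2]
    Y=np.array([np.cos(t),np.sin(t)]);Z=np.array([np.sin(t),-np.cos(t)])
    p=c[:2]+.1*dy*Y+.1*dz*Z
    s=least_squares(lambda q:(full(K,q)-np.r_[p,c[2]])*[1,1,w],np.clip(q,lo+1e-3,hi-1e-3),bounds=(lo,hi));return s.x
pr=lambda q:(q.round(2),full(K,q)[:2].round(3),round(90-np.degrees(full(K,q)[2]),1))
if __name__=='__main__':
  for w in (.2,.3,.5,.7,1):
    q=np.array([.993,1.266,1.844]);print(w)
    for d in [(1,0),(1,-.3)]: q=push(q,*d,w);print(pr(q))
E
python3 sim.py
python3 - <<'E'
import sys;sys.path.insert(0,'.')
from sim import *
for w in (.3,.7):
  for d in [(1,0),(1,-1),(0,-1),(1,-.5),(1,.5)]:
    q=np.array([.993,1.26,1.844])
    out=[]
    for i in range(8): q=push(q,*d,w);out.append(pr(q)[2])
    print(w,d,out,pr(q))
E
```

```text
0.2
(array([1.02, 1.28, 1.65]), array([0.872, 0.199]), np.float64(10.4))
(array([1.  , 1.28, 1.47]), array([0.947, 0.238]), np.float64(22.2))
0.3
(array([1.02, 1.28, 1.68]), array([0.859, 0.193]), np.float64(8.4))
(array([1.01, 1.28, 1.53]), array([0.92 , 0.222]), np.float64(17.9))
0.5
(array([1.03, 1.28, 1.73]), array([0.837, 0.184]), np.float64(5.1))
(array([1.02, 1.28, 1.64]), array([0.877, 0.197]), np.float64(10.9))
0.7
(array([1.04, 1.28, 1.76]), array([0.825, 0.179]), np.float64(3.2))
(array([1.03, 1.28, 1.7 ]), array([0.851, 0.184]), np.float64(6.8))
1
(array([1.04, 1.28, 1.78]), array([0.816, 0.176]), np.float64(1.7))
(array([1.04, 1.28, 1.74]), array([0.832, 0.174]), np.float64(3.8))
0.3 (1, 0) [np.float64(8.0), np.float64(16.8), np.float64(25.8), np.float64(34.8), np.float64(43.7), np.float64(52.2), np.float64(60.3), np.float64(67.9)] (array([1.  , 1.28, 0.67]), array([1.177, 0.47 ]), np.float64(67.9))
0.3 (1, -1) [np.float64(12.1), np.float64(24.0), np.float64(35.0), np.float64(45.4), np.float64(55.0), np.float64(64.2), np.float64(72.9), np.float64(81.2)] (array([0.2 , 1.2
[... 1148 characters left out ...]
 0.637]), np.float64(36.5))
0.7 (0, -1) [np.float64(1.2), np.float64(3.0), np.float64(4.9), np.float64(6.9), np.float64(9.5), np.float64(12.3), np.float64(15.3), np.float64(18.3)] (array([0.19, 1.09, 2.15]), array([0.474, 0.637]), np.float64(18.3))
0.7 (1, -0.5) [np.float64(3.5), np.float64(7.4), np.float64(11.3), np.float64(15.3), np.float64(19.2), np.float64(23.1), np.float64(27.0), np.float64(30.8)] (array([0.78, 1.28, 1.54]), array([0.903, 0.429]), np.float64(30.8))
0.7 (1, 0.5) [np.float64(2.2), np.float64(5.1), np.float64(8.4), np.float64(12.0), np.float64(15.7), np.float64(19.5), np.float64(23.3), np.float64(27.1)] (array([1.44, 1.28, 0.94]), array([ 1.063, -0.112]), np.float64(27.1))
```

Run:
```python
from sim import *
for z in (.3,.4,.5,.6,.65,.7):
  for r in (.45,.5,.55,.6,.65,.7):
    q,f=ik(r,z,0); print(z,r,q.round(2),'ok' if np.abs(f).max()<1e-3 else np.abs(f).max().round(3))
w=.7
for r,z in [(.5,.55),(.45,.6),(.4,.6),(.6,.5)]:
  q,f=ik(r,z,0);q0=q
  for d in [(1,-1),(0,-1),(1,-.5)]:
    q=q0;o=[]
    for i in range(10): q=push(q,*d,w);o.append(pr(q)[1:])
    print(r,z,d,[(a[0].round(2).tolist(),float(b)) for a,b in o],q.round(2))
```

```text
0.3 0.45 [0.11 0.06 1.52] ok
0.3 0.5 [0.22 0.19 1.54] ok
0.3 0.55 [0.32 0.33 1.58] ok
0.3 0.6 [0.44 0.49 1.63] ok
0.3 0.65 [0.56 0.69 1.7 ] ok
0.3 0.7 [0.71 0.95 1.82] ok
0.4 0.45 [0.13 0.34 1.78] ok
0.4 0.5 [0.24 0.48 1.81] ok
0.4 0.55 [0.36 0.64 1.85] ok
0.4 0.6 [0.49 0.84 1.93] ok
0.4 0.65 [0.66 1.15 2.06] ok
0.4 0.7 [0.76 1.28 2.09] 0.02
0.5 0.45 [0.21 0.72 2.08] ok
0.5 0.5 [0.34 0.91 2.13] ok
0.5 0.55 [0.45 1.03 2.15] 0.012
0.5 0.6 [0.53 1.13 2.15] 0.029
0.5 0.65 [0.61 1.21 2.15] 0.047
0.5 0.7 [0.67 1.28 2.15] 0.062
0.6 0.45 [0.2  0.81 2.15] 0.068
0.6 0.5 [0.29 0.9  2.15] 0.077
0.6 0.55 [0.37 0.99 2.15] 0.087
0.6 0.6 [0.45 1.07 2.15] 0.1
0.6 0.65 [0.52 1.15 2.15] 0.114
0.6 0.7 [0.59 1.23 2.15] 0.128
0.65 0.45 [0.18 0.8  2.15] 0.111
0.65 0.5 [0.26 0.89 2.15] 0.118
0.65 0.55 [0.34 0.97 2.15] 0.127
0.65 0.6 [0.41 1.05 2.15] 0.138
0.65 0.65 [0.48 1.13 2.15] 0.15
0.65 0.7 [0.55 1.2  2.15] 0.163
0.7 0.45 [0.17 0.8  2.15] 0.154
0.7 0.5 [0.24 0.88 2.15] 0.16
0.7 0.55 [0.31 0.96 2.15] 0.168
0.7 0.6 [0.38 1.03 2.15] 0.177
0.7 0.65 [0.45 1.11 2.15] 0.188
0.7 0.7 [0.51 1.18 2.15] 0.199
0.5 
[... 1372 characters left out ...]
  0.81  2.15]
0.4 0.6 (1, -0.5) [(0.48, 3.7), (0.55, 6.6), (0.6, 9.9), (0.64, 13.3), (0.67, 16.9), (0.7, 20.6), (0.72, 24.4), (0.74, 28.2), (0.75, 32.1), (0.76, 36.1)] [0.49 1.28 1.73]
0.6 0.5 (1, -1) [(0.62, 5.5), (0.64, 9.9), (0.65, 14.4), (0.65, 18.9), (0.65, 23.5), (0.65, 28.1), (0.64, 32.8), (0.62, 37.4), (0.6, 42.1), (0.58, 46.7)] [0.18 1.28 1.85]
0.6 0.5 (0, -1) [(0.55, 3.8), (0.52, 6.9), (0.49, 10.0), (0.46, 13.1), (0.43, 16.3), (0.4, 19.5), (0.37, 22.7), (0.34, 25.9), (0.31, 29.2), (0.28, 32.4)] [-0.24  0.9   2.15]
0.6 0.5 (1, -0.5) [(0.63, 3.9), (0.67, 7.3), (0.7, 10.9), (0.72, 14.6), (0.75, 18.4), (0.77, 22.3), (0.78, 26.2), (0.79, 30.1), (0.8, 34.1), (0.8, 38.0)] [0.54 1.28 1.64]
```

Run:
```python
from h import *
o,M=st()
p=o['eef_pos'].copy();N=8
tgt=np.array([.455,-.207,.55]);d=(tgt-p)/N
rl=97./N
for i in range(N):
    s=M.T@d*10; print(np.r_[s,rl/90].round(2))
    M=M@R.from_euler('z',rl,degrees=True).as_matrix()
print(M)
```

```text
t 2.55 q [ 1.267e+00  6.720e-01  5.460e-01  1.341e+00  1.000e-03 -1.300e-02] p [0.2209 0.7056 0.1714] w 0.0854
x [-0.958  0.287 -0.001] y [0.285 0.953 0.104] z [ 0.03   0.099 -0.995] F [-0.  -0.7 -0.7] T [-0.2  -0.12  0.  ]
[-0.61 -0.95 -0.57  0.13]
[-0.79 -0.81 -0.57  0.13]
[-0.95 -0.62 -0.57  0.13]
[-1.06 -0.41 -0.57  0.13]
[-1.12 -0.18 -0.57  0.13]
[-1.13  0.06 -0.57  0.13]
[-1.09  0.3  -0.57  0.13]
[-1.01  0.52 -0.57  0.13]
[[ 0.39977127  0.91611188  0.03036379]
 [ 0.91082988 -0.40074602  0.09895227]
 [ 0.10281952 -0.01190203 -0.99462882]]
```

>>> carry_out:
  moves:
    - [-0.2,-0.32,-0.19,0.04,1]
    - [-0.4,-0.64,-0.38,0.09,1]
    - [-0.61,-0.95,-0.57,0.13,1]

```text
clock: 2.85
eef_pos: [0.2528, 0.5987, 0.2223]
tool_rot: [0.245, 0.968, 0.059, 0.003]
ft_force: [-0.7, -0.2, 0.4]
grip_width: 0.0856
```

>>> carry_out:
  moves:
    - [-0.26,-0.27,-0.19,0.04,1]
    - [-0.53,-0.54,-0.38,0.09,1]
    - [-0.79,-0.81,-0.57,0.13,1]

```text
clock: 3.15
eef_pos: [0.2826, 0.484, 0.2682]
tool_rot: [0.343, 0.937, 0.06, -0.003]
ft_force: [0.7, 0.4, 0.1]
grip_width: 0.0855
```

>>> carry_out:
  moves:
    - [-0.32,-0.2,-0.19,0.04,1]
    - [-0.63,-0.41,-0.38,0.09,1]
    - [-0.95,-0.62,-0.57,0.13,1]

```text
clock: 3.45
eef_pos: [0.3134, 0.3697, 0.3136]
tool_rot: [0.437, 0.898, 0.06, -0.009]
ft_force: [0.6, 0.5, 0.7]
grip_width: 0.0854
```

>>> carry_out:
  moves:
    - [-0.33,-0.13,-0.19,0.04,1]
    - [-0.66,-0.27,-0.38,0.09,1]
    - [-1,-0.41,-0.57,0.13,1]

```text
clock: 3.75
eef_pos: [0.3412, 0.26, 0.3594]
tool_rot: [0.526, 0.848, 0.058, -0.015]
ft_force: [0.5, -0.3, 0.3]
grip_width: 0.0859
```

>>> carry_out:
  moves:
    - [-0.33,-0.06,-0.19,0.04,1]
    - [-0.66,-0.12,-0.38,0.09,1]
    - [-1,-0.18,-0.57,0.13,1]

```text
clock: 4.05
eef_pos: [0.3679, 0.1567, 0.4059]
tool_rot: [0.61, 0.79, 0.057, -0.021]
ft_force: [1.2, 0.4, 0.3]
grip_width: 0.0854
```

```bash
python3 -c "
from h import *
st()"
```

```text
t 4.05 q [ 0.326 -0.026  0.175  1.7    0.097  0.073] p [0.3679 0.1567 0.4059] w 0.0854
x [-0.256  0.961  0.102] y [0.966 0.25  0.064] z [ 0.036  0.115 -0.993] F [1.2 0.4 0.3] T [-0.1   0.    0.05]
```

Run:
```python
from h import *
o,M=st()
p=o['eef_pos'].copy();N=4
tgt=np.array([.455,-.207,.53]);d=(tgt-p)/N
rl=38./N
for i in range(N):
    s=M.T@d*10; print(np.r_[s,rl/90].round(2))
    M=M@R.from_euler('z',rl,degrees=True).as_matrix()
print(M)
```

```text
t 4.05 q [ 0.326 -0.026  0.175  1.7    0.097  0.073] p [0.3679 0.1567 0.4059] w 0.0854
x [-0.256  0.961  0.102] y [0.966 0.25  0.064] z [ 0.036  0.115 -0.993] F [1.2 0.4 0.3] T [-0.1   0.    0.05]
[-0.9   0.   -0.4   0.11]
[-0.89  0.15 -0.4   0.11]
[-0.85  0.3  -0.4   0.11]
[-0.79  0.43 -0.4   0.11]
[[ 0.39336242  0.91867164  0.03617221]
 [ 0.91155016 -0.39483389  0.1148151 ]
 [ 0.11975939 -0.01219116 -0.99272809]]
```

>>> carry_out:
  moves:
    - [-0.45,0,-0.2,0.05,1]
    - [-0.9,0,-0.4,0.11,1]

```text
clock: 4.25
eef_pos: [0.3897, 0.0656, 0.4365]
tool_rot: [0.676, 0.735, 0.055, -0.025]
ft_force: [0.8, 0.6, 0.3]
grip_width: 0.0852
```

>>> carry_out:
  moves:
    - [-0.45,0.08,-0.2,0.05,1]
    - [-0.89,0.15,-0.4,0.11,1]

```text
clock: 4.45
eef_pos: [0.4111, -0.0262, 0.467]
tool_rot: [0.737, 0.673, 0.052, -0.03]
ft_force: [0.8, 1.0, 0.2]
grip_width: 0.0857
```

>>> carry_out:
  moves:
    - [-0.45,0.15,-0.2,0.05,1]
    - [-0.85,0.3,-0.4,0.11,1]

```text
clock: 4.65
eef_pos: [0.4322, -0.1176, 0.4975]
tool_rot: [0.792, 0.607, 0.049, -0.034]
ft_force: [2.3, 0.4, 0.7]
grip_width: 0.0853
```

>>> carry_out:
  moves:
    - [-0.4,0.2,-0.2,0.05,1]
    - [-0.79,0.43,-0.4,0.11,1]
    - [-0.79,0.43,-0.4,0.11,1]

```text
clock: 4.95
eef_pos: [0.449, -0.208, 0.507]
tool_rot: [0.843, 0.534, 0.05, -0.031]
ft_force: [0.4, 0.4, 0.2]
grip_width: 0.0855
```

>>> carry_out:
  moves:
    - [0,0.5,-0.5,0,1]
    - [0,1,-1,0,1]
    - [0,1,-1,0,1]
    - [0,1,-1,0,1]

```text
clock: 5.35
eef_pos: [0.4936, -0.2265, 0.5084]
tool_rot: [0.841, 0.537, 0.064, -0.01]
ft_force: [-0.7, -0.1, 0.9]
grip_width: 0.0858
```

```bash
python3 -c "
from h import *
st()"
```

```text
t 5.35 q [-0.5    0.44   1.063  2.149  0.121 -0.062] p [ 0.4936 -0.2265  0.5084] w 0.0858
x [0.416 0.902 0.117] y [ 0.904 -0.424  0.052] z [ 0.097  0.084 -0.992] F [-0.7 -0.1  0.9] T [-0.07  0.11 -0.03]
```

>>> carry_out:
  moves:
    - [0,0.5,-0.5,0,1]
    - [0,1,-1,0,1]
    - [0,1,-1,0,1]

```text
clock: 5.65
eef_pos: [0.524, -0.2434, 0.5124]
tool_rot: [0.841, 0.535, 0.077, 0.012]
ft_force: [-0.3, -0.1, 0.0]
grip_width: 0.0853
```

>>> carry_out:
  moves:
    - [0,0.5,-0.5,0,1]
    - [0,1,-1,0,1]
    - [0,1,-1,0,1]

```text
clock: 5.95
eef_pos: [0.5459, -0.257, 0.5189]
tool_rot: [0.841, 0.533, 0.09, 0.033]
ft_force: [0.8, -0.1, -0.1]
grip_width: 0.0858
```

>>> carry_out:
  moves:
    - [0,0.5,-0.5,0,1]
    - [0,1,-1,0,1]
    - [0,1,-1,0,1]

```text
clock: 6.25
eef_pos: [0.5395, -0.2597, 0.5354]
tool_rot: [0.84, 0.531, 0.099, 0.046]
ft_force: [-0.8, -0.1, 0.5]
grip_width: 0.0854
```

```bash
python3 -c "
from h import *
st()"
```

```text
t 6.25 q [-0.517  0.52   1.275  2.15   0.131 -0.062] p [ 0.5395 -0.2597  0.5354] w 0.0854
x [0.416 0.902 0.117] y [ 0.883 -0.432  0.183] z [ 0.215  0.027 -0.976] F [-0.8 -0.1  0.5] T [0.02 0.18 0.01]
```

>>> carry_out:
  moves:
    - [0,0.5,-0.5,0,1]
    - [0,1,-1,0,1]
    - [0,1,-1,0,1]

```text
clock: 6.55
eef_pos: [0.5303, -0.2608, 0.5512]
tool_rot: [0.839, 0.53, 0.107, 0.058]
ft_force: [-0.4, -0.3, 0.8]
grip_width: 0.0856
```

>>> carry_out:
  moves:
    - [0,0.5,-0.5,0,1]
    - [0,1,-1,0,1]
    - [0,1,-1,0,1]

```text
clock: 6.85
eef_pos: [0.5211, -0.2615, 0.5664]
tool_rot: [0.839, 0.528, 0.115, 0.069]
ft_force: [-0.5, -0.9, 1.6]
grip_width: 0.0856
```

>>> carry_out:
  moves:
    - [0,0.5,-0.5,0,1]
    - [0,1,-1,0,1]
    - [0,1,-1,0,1]

```text
clock: 7.15
eef_pos: [0.5114, -0.2618, 0.5817]
tool_rot: [0.837, 0.527, 0.123, 0.08]
ft_force: [-0.1, -0.1, -0.7]
grip_width: 0.0854
```

>>> carry_out:
  moves:
    - [0,0.5,-0.5,0,1]
    - [0,1,-1,0,1]
    - [0,1,-1,0,1]

```text
clock: 7.45
eef_pos: [0.5014, -0.2616, 0.5969]
tool_rot: [0.836, 0.525, 0.131, 0.091]
ft_force: [0.6, 0.4, -0.5]
grip_width: 0.0855
```

```bash
python3 -c "
from h import *
st()"
```

```text
t 7.45 q [-0.568  0.416  1.275  2.149  0.157 -0.096] p [ 0.5014 -0.2616  0.5969] w 0.0855
x [0.415 0.902 0.123] y [ 0.854 -0.432  0.29 ] z [ 0.314 -0.016 -0.949] F [ 0.6  0.4 -0.5] T [0.05 0.31 0.04]
```

>>> carry_out:
  moves:
    - [0,0.5,0,0,1]
    - [0,1,0,0,1]
    - [0,1,0,0,1]

```text
clock: 7.75
eef_pos: [0.5072, -0.267, 0.5845]
tool_rot: [0.837, 0.526, 0.129, 0.08]
ft_force: [-0.1, -0.1, -0.5]
grip_width: 0.0853
```

>>> carry_out:
  moves:
    - [0,0.5,0,0,1]
    - [0,1,0,0,1]
    - [0,1,0,0,1]

```text
clock: 8.05
eef_pos: [0.5115, -0.2711, 0.5756]
tool_rot: [0.837, 0.528, 0.128, 0.072]
ft_force: [-0.1, -0.5, 0.1]
grip_width: 0.0856
```

```bash
python3 -c "
from h import *
st()
from sim import *
q=np.array([.416,1.275,2.149]);print(pr(q))
for i in range(2): q=push(q,1,0,.7);print(pr(q))
"
```

```text
t 8.05 q [-0.581  0.455  1.274  2.149  0.172 -0.114] p [ 0.5115 -0.2711  0.5756] w 0.0856
x [0.41  0.901 0.138] y [ 0.864 -0.433  0.256] z [ 0.291  0.014 -0.957] F [-0.1 -0.5  0.1] T [-0.06  0.28 -0.  ]
(array([0.42, 1.27, 2.15]), array([0.575, 0.59 ]), np.float64(16.1))
(array([0.48, 1.28, 2.05]), array([0.636, 0.567]), np.float64(18.5))
(array([0.53, 1.28, 1.95]), array([0.691, 0.547]), np.float64(21.2))
```

Run:
```python
from sim import *
for r,z in [(.6,.5),(.62,.48),(.65,.48),(.65,.5),(.68,.46),(.7,.48)]:
    q,f=ik(r,z,np.radians(16)); print(r,z,q.round(2),np.abs(f).max().round(3))
    for d in [(1,0),(1,-.4),(1,-.7)]:
        p=q;o=[]
        for i in range(7): p=push(p,*d,.7);o.append(pr(p))
        print(d,[(a[1].tolist(),float(a[2]),float(a[0][2])) for a in o])
```

```text
0.6 0.5 [0.28 0.76 1.78] 0.0
(1, 0) [([0.685, 0.515], 16.7, 1.99), ([0.736, 0.495], 19.6, 1.89), ([0.782, 0.479], 22.7, 1.8), ([0.822, 0.47], 26.0, 1.71), ([0.859, 0.466], 29.4, 1.62), ([0.891, 0.468], 32.9, 1.55), ([0.919, 0.475], 36.5, 1.47)]
(1, -0.4) [([0.664, 0.538], 17.4, 2.02), ([0.695, 0.541], 20.9, 1.94), ([0.722, 0.549], 24.6, 1.88), ([0.745, 0.562], 28.3, 1.81), ([0.764, 0.58], 32.1, 1.76), ([0.778, 0.602], 35.9, 1.7), ([0.788, 0.629], 39.7, 1.65)]
(1, -0.7) [([0.647, 0.554], 18.0, 2.04), ([0.665, 0.572], 22.0, 1.98), ([0.677, 0.594], 26.1, 1.93), ([0.685, 0.621], 30.2, 1.88), ([0.688, 0.651], 34.4, 1.84), ([0.687, 0.684], 38.6, 1.8), ([0.68, 0.72], 42.8, 1.77)]
0.62 0.48 [0.3  0.74 1.73] 0.0
(1, 0) [([0.706, 0.496], 16.6, 1.96), ([0.755, 0.477], 19.6, 1.86), ([0.799, 0.463], 22.8, 1.77), ([0.838, 0.454], 26.1, 1.68), ([0.873, 0.452], 29.6, 1.6), ([0.904, 0.455], 33.1, 1.52), ([0.931, 0.463], 36.7, 1.45)]
(1, -0.4) [([0.684, 0.521], 17.3, 1.99), ([0.714, 0.525], 20.9, 1.92), ([0.74, 0.535], 24.6, 1.85), ([0.762, 0.549], 28.3, 1.79), ([0.779, 0.569], 32.1, 1.73), ([0.792, 0
[... 2294 characters left out ...]
.708], 43.8, 1.71)]
0.7 0.48 [0.54 1.12 1.87] 0.0
(1, 0) [([0.755, 0.467], 18.5, 1.87), ([0.799, 0.452], 21.7, 1.77), ([0.838, 0.442], 25.0, 1.69), ([0.874, 0.439], 28.5, 1.6), ([0.905, 0.441], 32.0, 1.53), ([0.932, 0.449], 35.6, 1.45), ([0.955, 0.462], 39.2, 1.39)]
(1, -0.4) [([0.735, 0.492], 19.2, 1.9), ([0.76, 0.502], 22.9, 1.83), ([0.781, 0.517], 26.7, 1.77), ([0.798, 0.537], 30.5, 1.72), ([0.811, 0.561], 34.3, 1.67), ([0.82, 0.589], 38.1, 1.62), ([0.825, 0.62], 41.9, 1.58)]
(1, -0.7) [([0.72, 0.51], 19.7, 1.92), ([0.73, 0.537], 23.8, 1.87), ([0.736, 0.567], 28.0, 1.83), ([0.738, 0.601], 32.2, 1.79), ([0.735, 0.638], 36.4, 1.76), ([0.727, 0.677], 40.6, 1.73), ([0.716, 0.717], 44.7, 1.7)]
```

>>> carry_out:
  moves:
    - [0.08,0.07,0.5,0,1]
    - [0.16,0.15,1,0,1]
    - [0.16,0.15,1,0,1]

```text
clock: 8.35
eef_pos: [0.5584, -0.2595, 0.4771]
tool_rot: [0.837, 0.528, 0.124, 0.066]
ft_force: [-0.2, 0.1, -1.7]
grip_width: 0.0854
```

>>> carry_out:
  moves:
    - [0,0.5,-0.3,0,1]
    - [0,1,-0.6,0,1]
    - [0,1,-0.6,0,1]

```text
clock: 8.65
eef_pos: [0.5406, -0.2672, 0.5321]
tool_rot: [0.837, 0.533, 0.117, 0.036]
ft_force: [10.8, -5.6, 3.8]
grip_width: 0.0853
```

>>> carry_out:
  moves:
    - [0,0.5,-0.3,0,1]
    - [0,1,-0.6,0,1]
    - [0,1,-0.6,0,1]

```text
clock: 8.95
eef_pos: [0.5283, -0.267, 0.5532]
tool_rot: [0.836, 0.531, 0.127, 0.05]
ft_force: [-0.6, -0.1, -0.4]
grip_width: 0.0856
```

```bash
python3 -c "
from h import *
st()"
```

```text
t 8.95 q [-0.566  0.495  1.275  2.149  0.186 -0.108] p [ 0.5283 -0.267   0.5532] w 0.0856
x [0.404 0.901 0.158] y [ 0.875 -0.431  0.218] z [ 0.265  0.05  -0.963] F [-0.6 -0.1 -0.4] T [-0.06  0.33 -0.01]
```

```bash
cat > sim2.py <<'E'
from kin import *
hi2=np.array([1.87-.005,1.275,2.149]);lo2=lo+.005
def J(q):
    e=1e-5;return np.array([(full(K,q+e*d)-full(K,q-e*d))/(2*e) for d in np.eye(3)]).T
def push2(q,dy,dz,w,lam,n,ms=None):
    c=full(K,q);t=np.pi/2-c[2]
    Y=np.array([np.cos(t),np.sin(t)]);Z=np.array([np.sin(t),-np.cos(t)])
    tg=np.r_[c[:2]+.1*dy*Y+.1*dz*Z,c[2]];W=np.array([1,1,w])
    for i in range(n):
        j=J(q)*W[:,None];e=(tg-full(K,q))*W
        dq=np.linalg.solve(j.T@j+lam**2*np.eye(3),j.T@e)
        if ms: dq*=min(1,ms/np.abs(dq).max())
        q=np.clip(q+dq,lo2,hi2)
    return q
T=[((.993,1.266,1.844),(1,0),(1.021,1.272,1.755)),((1.021,1.272,1.755),(1,-.3),(1.023,1.274,1.702)),((.494,1.275,2.149),(1,-1),(.468,1.275,2.149)),((.435,1.275,2.149),(1,0),(.455,1.274,2.149))]
pr=lambda q:(q.round(3).tolist(),full(K,q)[:2].round(3).tolist(),round(90-np.degrees(full(K,q)[2]),1))
if __name__=='__main__':
    R=[]
    for w in (.1,.2,.3,.4,.5,.7,1,1.5):
      for lam in (.003,.01,.03,.05,.1,.2,.3,.5):
        for n in (1,3,5,10,30,100):
          for ms in (None,.1):
            c=sum(np.abs(push2(np.array(a),*d,w,lam,n,ms)-b).sum() for a,d,b in T);R.append((c,w,lam,n,ms))
    R.sort(key=lambda a:a[0]);print(*R[:12],sep='\n')
    for a,d,b in T: print(pr(push2(np.array(a),*d,*R[0][1:])),b)
E
python3 sim2.py
```

```text
(np.float64(0.17759356699211093), 0.5, 0.5, 1, None)
(np.float64(0.17759356699211093), 0.5, 0.5, 1, 0.1)
(np.float64(0.17773337319583976), 0.4, 0.5, 1, None)
(np.float64(0.17773337319583976), 0.4, 0.5, 1, 0.1)
(np.float64(0.18963974001483958), 0.7, 0.5, 1, None)
(np.float64(0.18963974001483958), 0.7, 0.5, 1, 0.1)
(np.float64(0.19892221128120163), 0.3, 0.5, 1, None)
(np.float64(0.19892221128120163), 0.3, 0.5, 1, 0.1)
(np.float64(0.209944615475338), 1, 0.5, 1, None)
(np.float64(0.209944615475338), 1, 0.5, 1, 0.1)
(np.float64(0.21310983652838444), 0.4, 0.3, 1, None)
(np.float64(0.21310983652838444), 0.4, 0.3, 1, 0.1)
([1.019, 1.275, 1.791], [0.812, 0.19], np.float64(2.0)) (1.021, 1.272, 1.755)
([1.02, 1.275, 1.717], [0.843, 0.191], np.float64(6.2)) (1.023, 1.274, 1.702)
([0.473, 1.275, 2.119], [0.605, 0.56], np.float64(14.5)) (0.468, 1.275, 2.149)
([0.477, 1.275, 2.09], [0.618, 0.561], np.float64(16.0)) (0.455, 1.274, 2.149)
```

>>> carry_out:
  moves:
    - [-0.28,0.24,0.28,0,1]
    - [-0.55,0.48,0.55,0,1]

```text
clock: 9.15
eef_pos: [0.5628, -0.3337, 0.5021]
tool_rot: [0.836, 0.532, 0.128, 0.052]
ft_force: [1.0, 0.2, -0.6]
grip_width: 0.0856
```

>>> carry_out:
  moves:
    - [-0.28,0.24,0.28,0.05,1]
    - [-0.55,0.48,0.55,0.1,1]
    - [-0.55,0.48,0.55,0.1,1]

```text
clock: 9.45
eef_pos: [0.5926, -0.4005, 0.4335]
tool_rot: [0.877, 0.461, 0.129, 0.038]
ft_force: [-0.5, 0.7, -1.7]
grip_width: 0.0857
```

```bash
python3 -c "
from h import *
st()
print(atz(model('top'),493,127,.415))"
```

```text
t 9.45 q [-0.685  0.697  1.268  1.968  0.207 -0.065] p [ 0.5926 -0.4005  0.4335] w 0.0857
x [0.541 0.819 0.191] y [ 0.8   -0.571  0.185] z [ 0.261  0.053 -0.964] F [-0.5  0.7 -1.7] T [-0.08  0.31  0.03]
[ 0.74203604 -0.3216893   0.415     ]
```

Now small radial pushes (no upward part), watching.

>>> carry_out:
  moves:
    - [0,0.5,0,0,1]
    - [0,1,0,0,1]
    - [0,1,0,0,1]

```text
clock: 9.75
eef_pos: [0.6328, -0.4196, 0.4174]
tool_rot: [0.874, 0.46, 0.143, 0.063]
ft_force: [-0.1, 0.4, -0.2]
grip_width: 0.0857
```

>>> carry_out:
  moves:
    - [0,0.5,0,0,1]
    - [0,1,0,0,1]
    - [0,1,0,0,1]

```text
clock: 10.05
eef_pos: [0.668, -0.4407, 0.3981]
tool_rot: [0.872, 0.457, 0.154, 0.084]
ft_force: [-0.6, -0.4, -0.1]
grip_width: 0.0851
```

```bash
python3 -c "
from h import *
st()"
```

```text
t 10.05 q [-0.665  0.77   1.274  1.789  0.21  -0.029] p [ 0.668  -0.4407  0.3981] w 0.0851
x [0.535 0.822 0.192] y [ 0.771 -0.569  0.288] z [ 0.346 -0.006 -0.938] F [-0.6 -0.4 -0.1] T [0.02 0.39 0.04]
```

>>> carry_out:
  moves:
    - [0,0.5,-0.25,0,1]
    - [0,1,-0.5,0,1]
    - [0,1,-0.5,0,1]

```text
clock: 10.35
eef_pos: [0.6744, -0.4522, 0.4178]
tool_rot: [0.869, 0.452, 0.167, 0.109]
ft_force: [-0.4, 0.4, 0.2]
grip_width: 0.0858
```

>>> carry_out:
  moves:
    - [0,0.5,-0.25,0,1]
    - [0,1,-0.5,0,1]
    - [0,1,-0.5,0,1]

```text
clock: 10.65
eef_pos: [0.6798, -0.4623, 0.4364]
tool_rot: [0.866, 0.448, 0.179, 0.131]
ft_force: [0.5, -0.0, 0.0]
grip_width: 0.0853
```

```bash
python3 -c "
from h import *
st()"
```

```text
t 10.65 q [-0.68   0.736  1.275  1.718  0.218 -0.02 ] p [ 0.6798 -0.4623  0.4364] w 0.0853
x [0.535 0.822 0.193] y [ 0.729 -0.565  0.386] z [ 0.426 -0.066 -0.902] F [ 0.5 -0.   0. ] T [0.1  0.37 0.05]
```

>>> carry_out:
  moves:
    - [0.1,0.5,-0.4,0,1]
    - [0.2,1,-0.8,0,1]
    - [0.2,1,-0.8,0,1]

```text
clock: 10.95
eef_pos: [0.6771, -0.4518, 0.4767]
tool_rot: [0.862, 0.443, 0.191, 0.152]
ft_force: [-1.1, -0.0, 0.3]
grip_width: 0.0855
```

>>> carry_out:
  moves:
    - [0.2,0.5,-0.4,0,1]
    - [0.4,1,-0.8,0,1]
    - [0.4,1,-0.8,0,1]

```text
clock: 11.25
eef_pos: [0.68, -0.429, 0.5174]
tool_rot: [0.858, 0.439, 0.203, 0.173]
ft_force: [0.7, -1.1, 0.2]
grip_width: 0.085
```

```bash
python3 -c "
from h import *
st()"
```

```text
t 11.25 q [-0.644  0.638  1.275  1.705  0.207  0.035] p [ 0.68   -0.429   0.5174] w 0.085
x [0.532 0.824 0.197] y [ 0.683 -0.554  0.476] z [ 0.501 -0.119 -0.857] F [ 0.7 -1.1  0.2] T [0.07 0.52 0.02]
```

>>> carry_out:
  moves:
    - [0.3,0.5,-0.4,0,1]
    - [0.6,1,-0.8,0,1]
    - [0.6,1,-0.8,0,1]

```text
clock: 11.55
eef_pos: [0.6868, -0.3949, 0.5579]
tool_rot: [0.853, 0.434, 0.217, 0.193]
ft_force: [-0.9, -0.3, 0.2]
grip_width: 0.0859
```

>>> carry_out:
  moves:
    - [0.3,0.5,-0.4,0,1]
    - [0.6,1,-0.8,0,1]
    - [0.6,1,-0.8,0,1]

```text
clock: 11.85
eef_pos: [0.689, -0.363, 0.5972]
tool_rot: [0.847, 0.43, 0.23, 0.212]
ft_force: [-1.2, -0.2, 0.2]
grip_width: 0.0854
```

>>> carry_out:
  moves:
    - [0.3,0.5,-0.4,0,1]
    - [0.6,1,-0.8,0,1]
    - [0.6,1,-0.8,0,1]

```text
clock: 12.15
eef_pos: [0.6877, -0.3325, 0.6351]
tool_rot: [0.84, 0.425, 0.245, 0.231]
ft_force: [0.1, -0.6, 0.9]
grip_width: 0.0855
```

```bash
python3 -c "
from h import *
st()"
```

```text
t 12.15 q [-0.507  0.491  1.275  1.68   0.138  0.177] p [ 0.6877 -0.3325  0.6351] w 0.0855
x [0.519 0.827 0.216] y [ 0.6   -0.533  0.596] z [ 0.608 -0.18  -0.773] F [ 0.1 -0.6  0.9] T [ 0.16  0.58 -0.02]
```

```bash
cat > plan.py <<'E'
from h import *
def plan(p,M,tgt,N,rl):
    d=(np.asarray(tgt)-p)/N
    for i in range(N):
        s=M.T@d*10; print(np.r_[s,rl/90/N].round(3))
        M=M@R.from_euler('z',rl/N,degrees=True).as_matrix()
    print(M.round(3).tolist())
E
python3 - <<'E'
from plan import *
o,M=st();plan(o['eef_pos'],M,[.396,-.171,.174],5,-19.9)
E
```

```text
t 12.15 q [-0.507  0.491  1.275  1.68   0.138  0.177] p [ 0.6877 -0.3325  0.6351] w 0.0855
x [0.519 0.827 0.216] y [ 0.6   -0.533  0.596] z [ 0.608 -0.18  -0.773] F [ 0.1 -0.6  0.9] T [ 0.16  0.58 -0.02]
[-0.235 -1.072  0.3   -0.044]
[-0.16  -1.086  0.3   -0.044]
[-0.084 -1.095  0.3   -0.044]
[-0.008 -1.098  0.3   -0.044]
[ 0.068 -1.096  0.3   -0.044]
[[0.284, 0.741, 0.608], [0.959, -0.219, -0.18], [-0.0, 0.634, -0.773]]
```

>>> carry_out:
  moves:
    - [-0.1,-0.5,0.13,-0.02,1]
    - [-0.21,-0.98,0.27,-0.044,1]

```text
clock: 12.35
eef_pos: [0.6652, -0.3204, 0.596]
tool_rot: [0.829, 0.445, 0.239, 0.238]
ft_force: [0.3, -0.7, -0.1]
grip_width: 0.0853
```

>>> carry_out:
  moves:
    - [-0.07,-0.5,0.13,-0.02,1]
    - [-0.15,-0.99,0.27,-0.044,1]

```text
clock: 12.55
eef_pos: [0.6196, -0.2939, 0.5254]
tool_rot: [0.814, 0.473, 0.231, 0.245]
ft_force: [0.9, -0.8, 0.9]
grip_width: 0.0854
```

>>> carry_out:
  moves:
    - [-0.04,-0.5,0.13,-0.02,1]
    - [-0.08,-1,0.27,-0.044,1]

```text
clock: 12.75
eef_pos: [0.5674, -0.2631, 0.4437]
tool_rot: [0.798, 0.501, 0.222, 0.252]
ft_force: [0.3, -0.6, -0.1]
grip_width: 0.0855
```

>>> carry_out:
  moves:
    - [0,-0.5,0.13,-0.02,1]
    - [0,-1,0.27,-0.044,1]

```text
clock: 12.95
eef_pos: [0.5168, -0.2318, 0.3634]
tool_rot: [0.78, 0.528, 0.213, 0.26]
ft_force: [-0.1, -0.1, 0.5]
grip_width: 0.0851
```

>>> carry_out:
  moves:
    - [0.03,-0.5,0.13,-0.02,1]
    - [0.06,-1,0.27,-0.044,1]
    - [0.06,-1,0.27,-0.044,1]

```text
clock: 13.25
eef_pos: [0.4532, -0.1945, 0.2637]
tool_rot: [0.766, 0.556, 0.197, 0.254]
ft_force: [-2.1, 2.1, -2.8]
grip_width: 0.0853
```

Run:
```python
from plan import *
o,M=st();plan(o['eef_pos'],M,[.396,-.171,.174],1,0)
```

```text
t 13.25 q [-0.484 -0.265 -0.603  0.588  0.123 -0.128] p [ 0.4532 -0.1945  0.2637] w 0.0853
x [0.303 0.953 0.02 ] y [ 0.753 -0.252  0.608] z [ 0.585 -0.169 -0.793] F [-2.1  2.1 -2.8] T [0.22 0.8  0.04]
[ 0.033 -1.036  0.337  0.   ]
[[0.303, 0.753, 0.585], [0.953, -0.252, -0.169], [0.02, 0.608, -0.793]]
```

>>> carry_out:
  moves:
    - [0.02,-0.5,0.17,0,1]
    - [0.03,-1,0.34,0,1]
    - [0.03,-1,0.34,0,1]
    - [0.03,-1,0.34,0,1]

```text
clock: 13.65
eef_pos: [0.4125, -0.1797, 0.1907]
tool_rot: [0.762, 0.554, 0.203, 0.265]
ft_force: [1.3, -1.9, 1.4]
grip_width: 0.0853
```

Run:
```python
from plan import *
from workcell import imaging
o,M=st();plan(o['eef_pos'],M,[.396,-.171,.174],1,0)
b=np.array([.448,-.185,.107])
print('bar rel TCP in tool',(M.T@(b-o['eef_pos'])).round(4))
m=model('wrist');print(m)
im=imaging.camera('wrist');cv2.imwrite('pics/w1.png',im[:,:,::-1])
bd=np.array([.274,.962,0])
print(proj(m,b),proj(m,b+.022*bd),proj(m,b-.022*bd))
```

```text
t 13.65 q [-0.506 -0.303 -0.85   0.355  0.137 -0.145] p [ 0.4125 -0.1797  0.1907] w 0.0853
x [0.303 0.953 0.016] y [ 0.737 -0.245  0.629] z [ 0.604 -0.179 -0.777] F [ 1.3 -1.9  1.4] T [0.14 0.45 0.01]
[ 0.03  -0.248  0.015  0.   ]
[[0.303, 0.737, 0.604], [0.953, -0.245, -0.179], [0.016, 0.629, -0.777]]
bar rel TCP in tool [ 0.0043 -0.0252  0.0874]
{'fovy': 58.227422677219174, 'cx': 320.585760698771, 'cy': 238.78079871373788, 'eye': array([ 0.26349827, -0.13410491,  0.26344148]), 'rotation': array([-0.37422906, -0.28225472,  0.51872439,  0.71498943])}
[329.17424637 199.5642196 ] [367.75078433 198.37000691] [290.70883125 200.75499226]
```

View pics/w1.png

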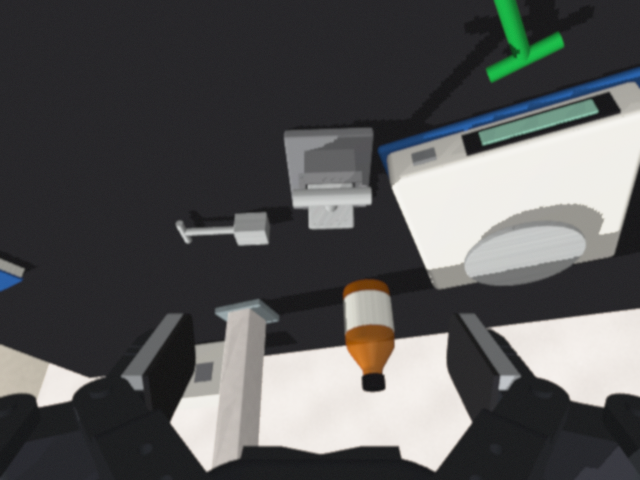

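>>> carry_out:
  moves:
    - [0.03,-0.12,0,-0.016,1]
    - [0.06,-0.25,0.1,-0.016,1]
    - [0.06,-0.25,0.4,-0.016,1]
    - [0.06,-0.25,0.4,-0.016,1]
    - [0.06,-0.25,0.4,-0.016,1]

```text
clock: 14.2
eef_pos: [0.4238, -0.1766, 0.1476]
tool_rot: [0.754, 0.564, 0.201, 0.27]
ft_force: [-0.4, 0.7, -0.0]
grip_width: 0.0853
```

Run:
```python
from plan import *
from workcell import imaging
o,M=st()
b=np.array([.4485,-.1835,.108])
print('bar rel TCP in tool',(M.T@(b-o['eef_pos'])).round(4))
m=model('wrist')
im=imaging.camera('wrist');cv2.imwrite('pics/w2.png',im[:,:,::-1])
bd=np.array([.274,.962,0])
print(proj(m,b),proj(m,b+.022*bd),proj(m,b-.022*bd))
```

```text
t 14.2 q [-0.476 -0.205 -0.93   0.167  0.118 -0.147] p [ 0.4238 -0.1766  0.1476] w 0.0853
x [ 0.283  0.959 -0.001] y [ 0.742 -0.218  0.634] z [ 0.608 -0.181 -0.773] F [-0.4  0.7 -0. ] T [ 0.21  0.6  -0.02]
bar rel TCP in tool [ 0.0004 -0.0053  0.0469]
[322.57974412 255.88442326] [367.11432385 255.73674938] [278.12536615 256.03183119]
```

View pics/w2.png

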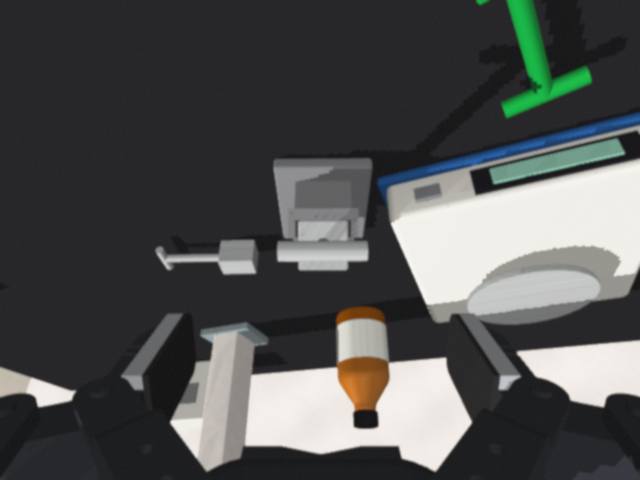

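>>> carry_out:
  moves:
    - [0,-0.07,0.1,0,1]
    - [0,-0.07,0.25,0,1]
    - [0,-0.07,0.41,0,1]
    - [0,-0.07,0.41,0,1]
    - [0,-0.07,0.41,0,1]

```text
clock: 14.75
eef_pos: [0.4412, -0.1815, 0.11]
tool_rot: [0.754, 0.564, 0.201, 0.269]
ft_force: [-0.8, 0.8, 0.7]
grip_width: 0.0855
```

Run:
```python
from plan import *
from workcell import imaging
o,M=st()
b=np.array([.4485,-.1835,.108])
print('bar rel TCP in tool',(M.T@(b-o['eef_pos'])).round(4))
m=model('wrist')
im=imaging.camera('wrist');cv2.imwrite('pics/w3.png',im[:,:,::-1])
bd=np.array([.274,.962,0])
print(proj(m,b),proj(m,b+.022*bd),proj(m,b-.022*bd))
```

```text
t 14.75 q [-0.463 -0.073 -0.966  0.     0.11  -0.137] p [ 0.4412 -0.1815  0.11  ] w 0.0855
x [ 0.284  0.959 -0.001] y [ 0.743 -0.219  0.633] z [ 0.607 -0.18  -0.774] F [-0.8  0.8  0.7] T [ 0.15  0.58 -0.02]
bar rel TCP in tool [0.0002 0.0046 0.0064]
[322.30537257 310.90855842] [375.87221776 310.76842265] [268.85604406 311.04838676]
```

View pics/w3.png

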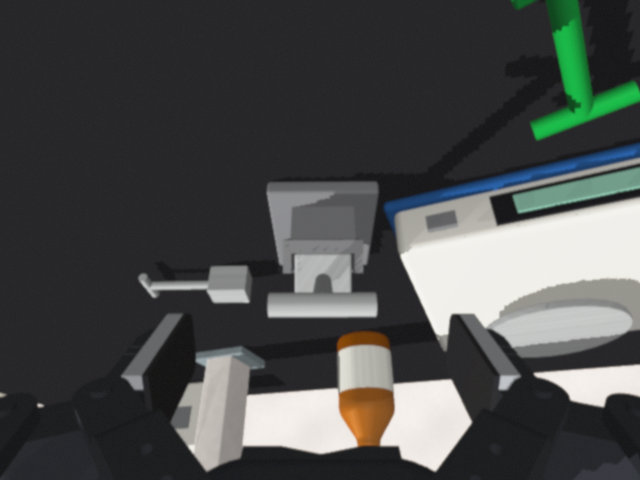

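Run:
```python
from plan import *
o,M=st()
m=model('wrist')
for w in (107,109,111):
    f=240/np.tan(np.radians(m['fovy']/2));e,d=ray(m,322.5,304.5)
    p=e+d*(f*.044/w);print(p.round(4),(M.T@(p-o['eef_pos'])).round(4))
# 3-view triangulation of bar centre using earlier top/side
t=model('top');s=model('side')
print(tri([t,s,m],[(398.6,278.4),(345.9,318.4),(322.5,304.5)]),M.T@(tri([t,s,m],[(398.6,278.4),(345.9,318.4),(322.5,304.5)])-o['eef_pos']))
im=cv2.imread('pics/w3.png');cv2.imwrite('pics/w3z.png',cv2.resize(im[260:400,220:430],(800,533),interpolation=cv2.INTER_CUBIC))
```

```text
t 14.8 q [-0.463 -0.073 -0.966 -0.     0.11  -0.137] p [ 0.4411 -0.1815  0.1101] w 0.0852
x [ 0.284  0.959 -0.001] y [ 0.742 -0.219  0.633] z [ 0.607 -0.18  -0.774] F [ 0.2 -0.9 -0.8] T [ 0.17  0.54 -0.04]
[ 0.447  -0.183   0.1059] [0.0002 0.002  0.0071]
[ 0.4441 -0.1821  0.1073] [0.0002 0.0006 0.0041]
[ 0.4413 -0.1813  0.1086] [ 0.0002 -0.0008  0.0013]
[ 0.4487365  -0.18418597  0.10595982] [-0.00042007  0.00365772  0.00834651]
```

View pics/w3z.png

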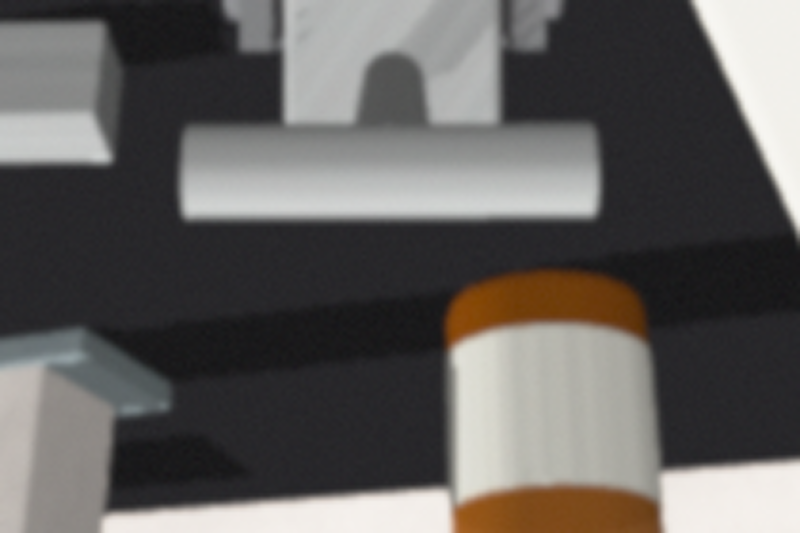

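>>> carry_out:
  moves:
    - [0,0.02,0,0,0.5]
    - [0,0.02,0,0,0.2]
    - [0,0.02,0,0,0.0]
    - [0,0.02,0,0,-1]
    - [0,0.02,0,0,-1]
    - [0,0.02,0,0,-1]

```text
clock: 15.4
eef_pos: [0.4418, -0.1814, 0.1097]
tool_rot: [0.755, 0.564, 0.2, 0.269]
ft_force: [-0.8, 0.8, 0.3]
grip_width: 0.0007
```

Run:
```python
from plan import *
from workcell import imaging
o,M=st()
im=imaging.camera('wrist');cv2.imwrite('pics/w4.png',im[:,:,::-1])
```

```text
t 15.4 q [-0.462 -0.071 -0.963  0.003  0.109 -0.136] p [ 0.4418 -0.1814  0.1097] w 0.0007
x [ 0.284  0.959 -0.001] y [ 0.744 -0.219  0.631] z [ 0.605 -0.18  -0.776] F [-0.8  0.8  0.3] T [ 0.18  0.58 -0.05]
```

View pics/w4.png

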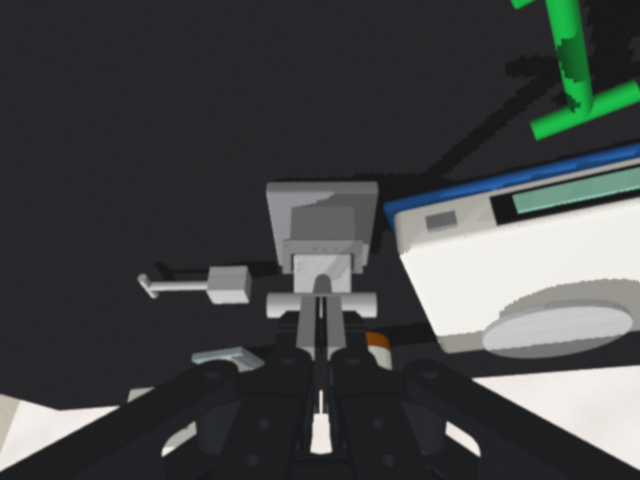

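Run:
```python
from plan import *
o,M=st();m=model('wrist');p=o['eef_pos']
for z in (0,.006,.025,.04): print(z,proj(m,p+M@[0,0,z]),[proj(m,p+M@[0,y,z]).round(0).tolist() for y in(-.011,.011)])
e=M.T@(m['eye']-p);print('eye tool',e)
C=R.from_quat(m['rotation']).as_matrix();print((M.T@C).round(3))
im=cv2.imread('pics/w4.png');cv2.imwrite('pics/w4z.png',cv2.resize(im[260:400,220:430],(800,533),interpolation=cv2.INTER_CUBIC))
from workcell import imaging
for n in('side','top'):
  im=imaging.camera(n)[:,:,::-1]
  cv2.imwrite(f'pics/{n}4.png',cv2.resize(im[240:390,270:470] if n=='side' else im[190:340,310:510],(800,600),interpolation=cv2.INTER_CUBIC))
```

```text
t 15.45 q [-0.462 -0.071 -0.963  0.003  0.109 -0.136] p [ 0.4418 -0.1814  0.1097] w 0.0
x [ 0.284  0.959 -0.001] y [ 0.744 -0.22   0.631] z [ 0.605 -0.179 -0.776] F [-0.3  0.1 -0.8] T [ 0.14  0.6  -0.02]
0 [321.95850959 307.67322923] [[322.0, 282.0], [322.0, 333.0]]
0.006 [321.91555345 301.14164106] [[322.0, 276.0], [322.0, 325.0]]
0.025 [321.79632237 283.0122589 ] [[322.0, 260.0], [322.0, 305.0]]
0.04 [321.71690968 270.93736233] [[322.0, 249.0], [322.0, 292.0]]
eye tool [-0.00057439 -0.07530153 -0.15460273]
[[ 1.    -0.001 -0.   ]
 [-0.001 -0.957 -0.29 ]
 [ 0.     0.29  -0.957]]
```

View pics/w4z.png

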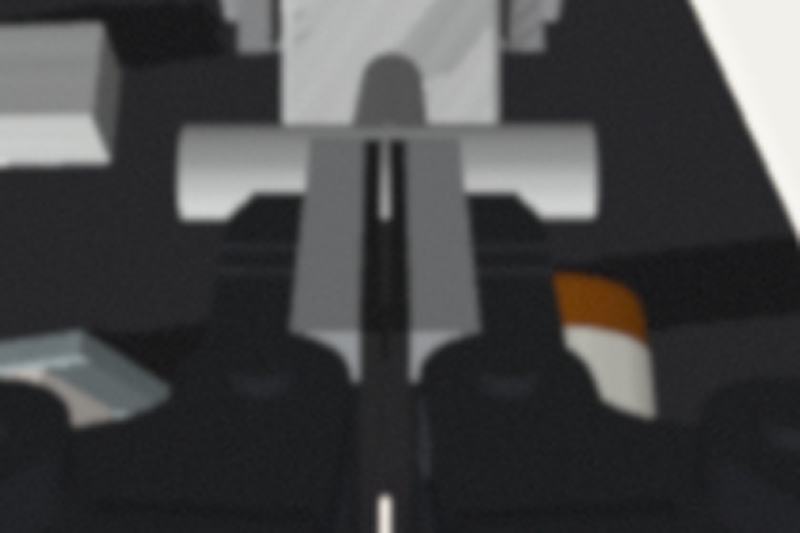

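View pics/side4.png

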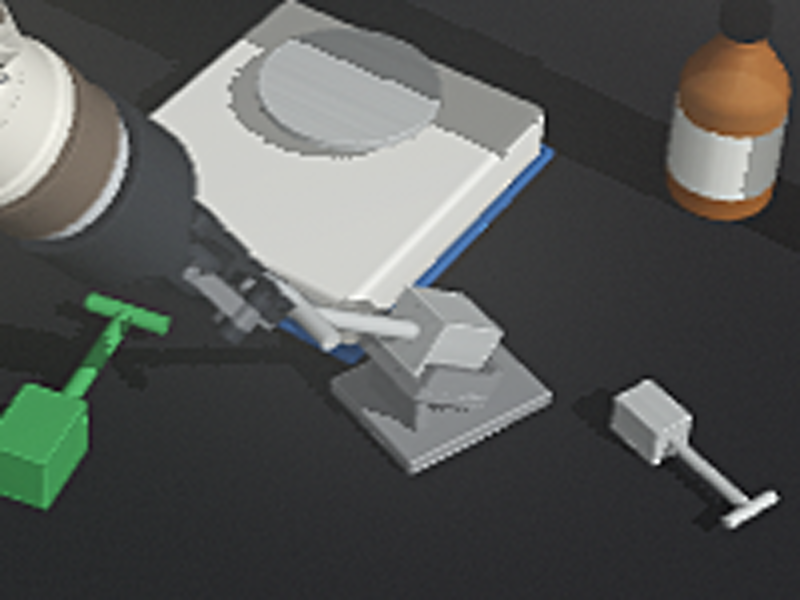

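View pics/top4.png

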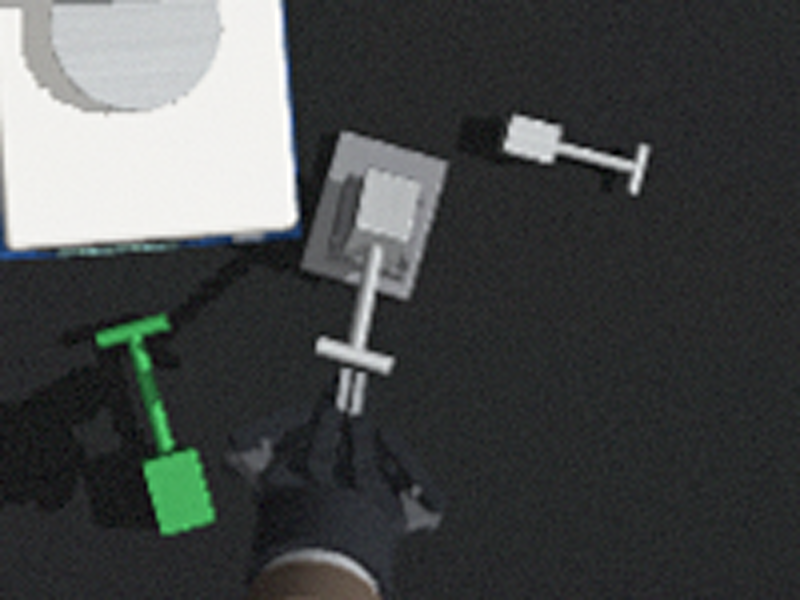

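Run:
```python
from plan import *
o,M=st();p=o['eef_pos']
from workcell import imaging
im=cv2.imread('pics/w4.png')
t=model('top');s=model('side')
for n,m,(x0,y0) in (('top',t,(310,190)),('side',s,(270,240))):
    for z in (-.054,0,.006,.025):
        u=proj(m,p+M@[0,0,z]); print(n,z,u.round(1),((u-[x0,y0])*4).round(0))
    b=np.array([.4485,-.1835,.108]);print((( proj(m,b)-[x0,y0])*4).round())
z=cv2.imread('pics/side4.png');cv2.imwrite('pics/side4z.png',cv2.resize(z[180:400,150:450],(800,587),interpolation=cv2.INTER_CUBIC))
z=cv2.imread('pics/top4.png');cv2.imwrite('pics/top4z.png',cv2.resize(z[310:530,220:520],(800,587),interpolation=cv2.INTER_CUBIC))
```

```text
t 15.55 q [-0.462 -0.071 -0.963  0.002  0.109 -0.136] p [ 0.4418 -0.1815  0.1097] w 0.0005
x [ 0.284  0.959 -0.001] y [ 0.744 -0.22   0.631] z [ 0.605 -0.179 -0.776] F [-0.7 -0.2  0.2] T [0.21 0.6  0.05]
top -0.054 [394.5 296.8] [338. 427.]
top 0 [396.7 281.6] [347. 366.]
top 0.006 [396.9 279.9] [348. 360.]
top 0.025 [397.7 274.8] [351. 339.]
[350. 355.]
side -0.054 [328. 309.] [232. 276.]
side 0 [343.1 318.7] [292. 315.]
side 0.006 [344.7 319.7] [299. 319.]
side 0.025 [349.7 323. ] [319. 332.]
[305. 312.]
```

View pics/side4z.png

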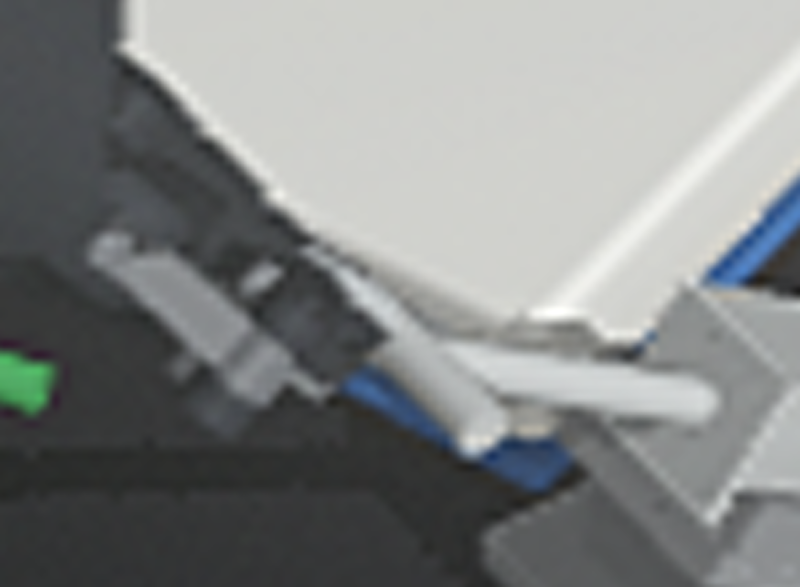

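View pics/top4z.png

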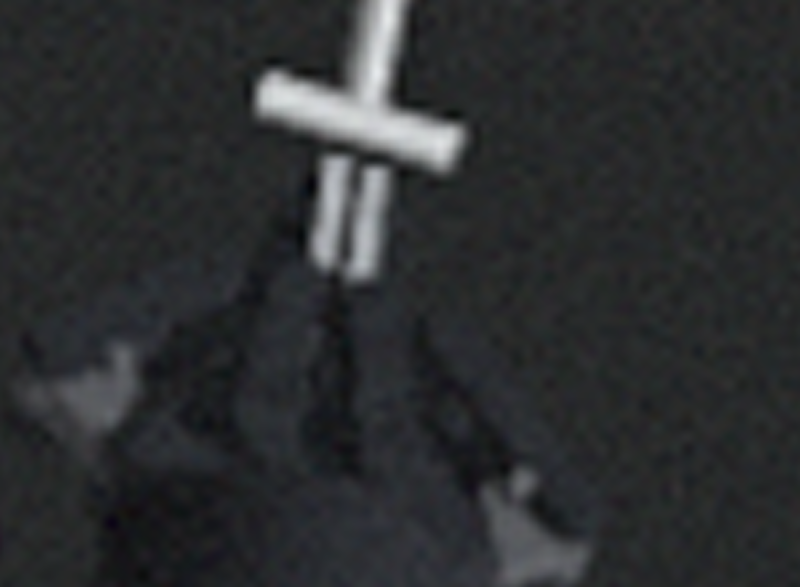

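>>> carry_out:
  moves:
    - [0,0,0,0,1]
    - [0,0,0,0,1]
    - [0,0,0,0,1]
    - [0,0,0,0,1]
    - [0,0,0.1,0,1]
    - [0,0,0.25,0,1]
    - [0,0,0.25,0,0.2]
    - [0,0,0.25,0,0.2]
    - [0,0,0.25,0,0.2]

```text
clock: 16.45
eef_pos: [0.4568, -0.1859, 0.0906]
tool_rot: [0.755, 0.564, 0.2, 0.269]
ft_force: [-0.5, -0.2, 0.1]
grip_width: 0.0518
```

Run:
```python
from plan import *
from workcell import imaging
o,M=st()
for n in('side','top','wrist'):
  im=imaging.camera(n)[:,:,::-1]
  c={'side':im[280:355,300:400],'top':im[250:325,350:450],'wrist':im[240:420,200:440]}[n]
  cv2.imwrite(f'pics/{n}5.png',cv2.resize(c,(800,600),interpolation=cv2.INTER_CUBIC))
```

```text
t 16.45 q [-0.452  0.014 -0.964 -0.084  0.103 -0.129] p [ 0.4568 -0.1859  0.0906] w 0.0518
x [ 0.284  0.959 -0.001] y [ 0.744 -0.219  0.631] z [ 0.605 -0.18  -0.775] F [-0.5 -0.2  0.1] T [ 0.16  0.61 -0.01]
```

View pics/wrist5.png

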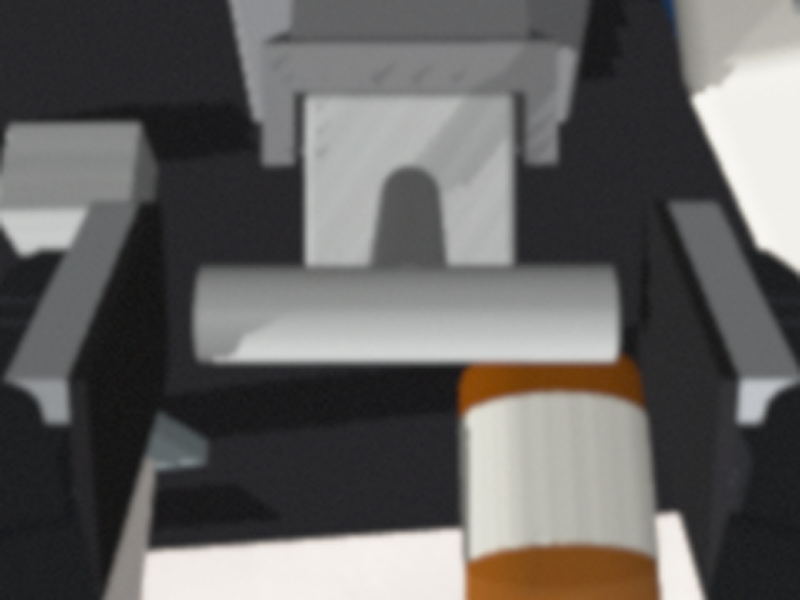

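View pics/side5.png

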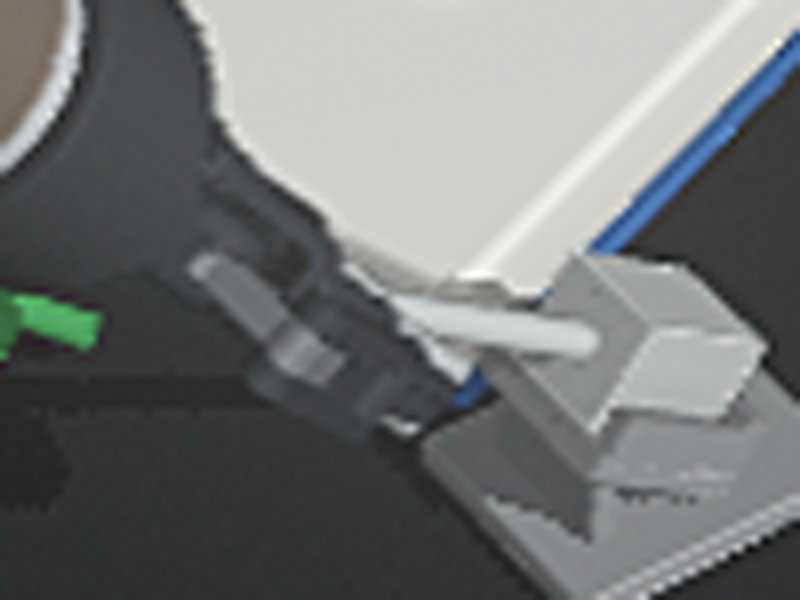

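View pics/top5.png

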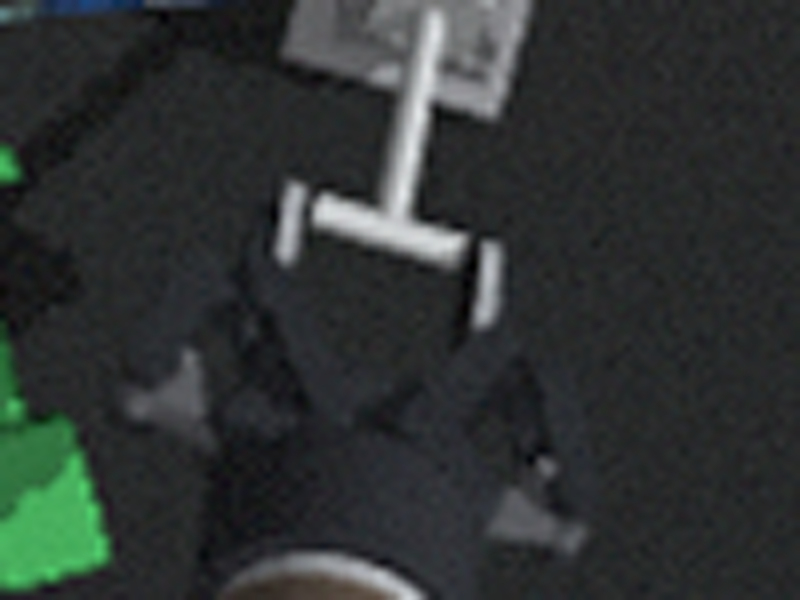

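>>> carry_out:
  moves:
    - [0,0,0,0,0.05]
    - [0,0,0,0,-0.2]
    - [0,0,0,0,-1]
    - [0,0,0,0,-1]

```text
clock: 17.0
eef_pos: [0.4569, -0.1859, 0.0911]
tool_rot: [0.755, 0.564, 0.201, 0.269]
ft_force: [-8.1, 2.1, 10.1]
grip_width: 0.0412
```

Run:
```python
from plan import *
from workcell import imaging
o,M=st()
for n in('wrist',):
  im=imaging.camera(n)[:,:,::-1]
  c={'wrist':im[240:420,200:440]}[n]
  cv2.imwrite(f'pics/{n}6.png',cv2.resize(c,(800,600),interpolation=cv2.INTER_CUBIC))
```

```text
t 17.0 q [-0.452  0.013 -0.964 -0.084  0.104 -0.129] p [ 0.4569 -0.1859  0.0911] w 0.0412
x [ 0.284  0.959 -0.001] y [ 0.743 -0.219  0.633] z [ 0.606 -0.18  -0.775] F [-8.1  2.1 10.1] T [0.25 0.59 0.04]
```

View pics/wrist6.png

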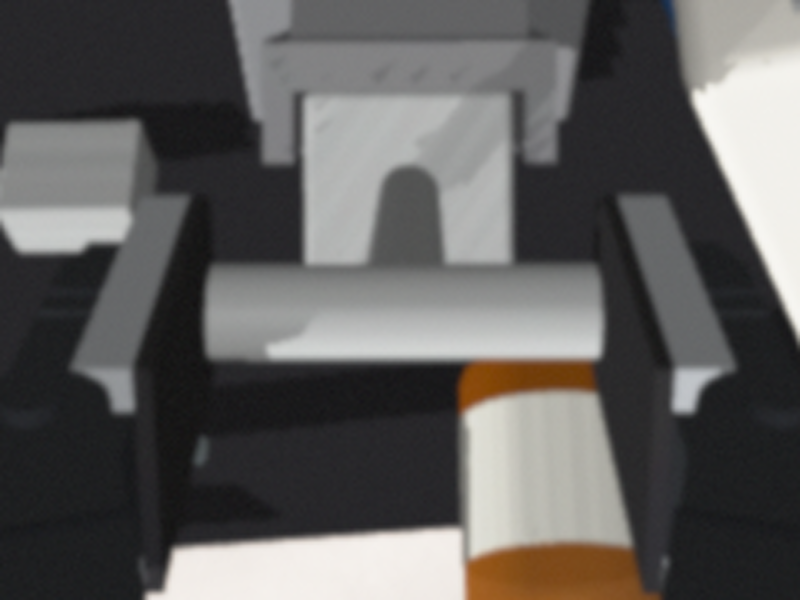

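>>> carry_out:
  moves:
    - [0,0,0,0,0.25]
    - [0,0,0,0,0.25]
    - [0,0.04,0,0,0.25]
    - [0,0.08,0,0,0.25]
    - [0,0.08,0,0,0.25]
    - [0,0.08,0,0,0.15]

```text
clock: 17.65
eef_pos: [0.4633, -0.1878, 0.0956]
tool_rot: [0.755, 0.564, 0.2, 0.269]
ft_force: [-0.3, -0.5, -0.7]
grip_width: 0.0493
```

Run:
```python
from plan import *
from workcell import imaging
o,M=st()
for n in('wrist',):
  im=imaging.camera(n)[:,:,::-1]
  c={'wrist':im[240:420,200:440]}[n]
  cv2.imwrite(f'pics/{n}7.png',cv2.resize(c,(800,600),interpolation=cv2.INTER_CUBIC))
```

```text
t 17.65 q [-0.449  0.013 -0.943 -0.063  0.101 -0.126] p [ 0.4633 -0.1878  0.0956] w 0.0493
x [ 0.283  0.959 -0.001] y [ 0.744 -0.219  0.632] z [ 0.606 -0.18  -0.775] F [-0.3 -0.5 -0.7] T [ 0.22  0.61 -0.01]
```

View pics/wrist7.png

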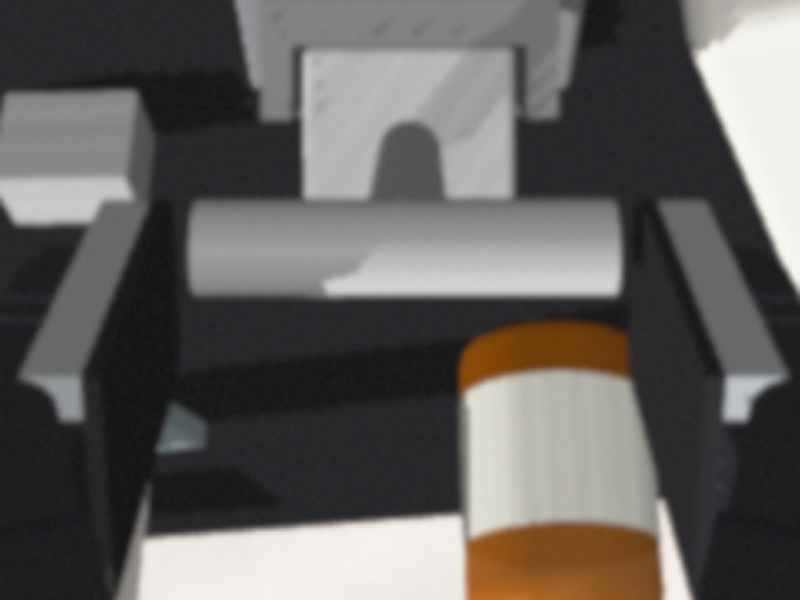

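Run:
```python
from plan import *
from workcell import imaging
o,M=st();p=o['eef_pos']
A=[]
for n,(x0,y0) in (('side',(310,290)),('top',(370,255))):
  im=imaging.camera(n)[:,:,::-1];m=model(n)
  c=cv2.resize(im[y0:y0+50,x0:x0+50],(400,400),interpolation=cv2.INTER_CUBIC)
  A.append(c)
  for q in [(0,0,0),(0,0,.025),(0,.011,0),(0,-.011,0),(-.025,0,.025),(-.025,0,0)]: print(n,q,((proj(m,p+M@np.array(q))-[x0,y0])*8+4).round())
cv2.imwrite('pics/st7.png',np.hstack(A))
```

```text
t 17.7 q [-0.449  0.013 -0.943 -0.063  0.101 -0.126] p [ 0.463  -0.1877  0.0954] w 0.0492
x [ 0.283  0.959 -0.001] y [ 0.744 -0.219  0.631] z [ 0.605 -0.179 -0.775] F [-0.4 -0.1  0.2] T [0.22 0.63 0.02]
side (0, 0, 0) [344. 242.]
side (0, 0, 0.025) [395. 276.]
side (0, 0.011, 0) [375. 208.]
side (0, -0.011, 0) [314. 277.]
side (-0.025, 0, 0.025) [456. 339.]
side (-0.025, 0, 0) [405. 306.]
top (0, 0, 0) [234. 143.]
top (0, 0, 0.025) [241.  90.]
top (0, 0.011, 0) [245. 115.]
top (0, -0.011, 0) [223. 170.]
top (-0.025, 0, 0.025) [322. 115.]
top (-0.025, 0, 0) [315. 168.]
```

View pics/st7.png

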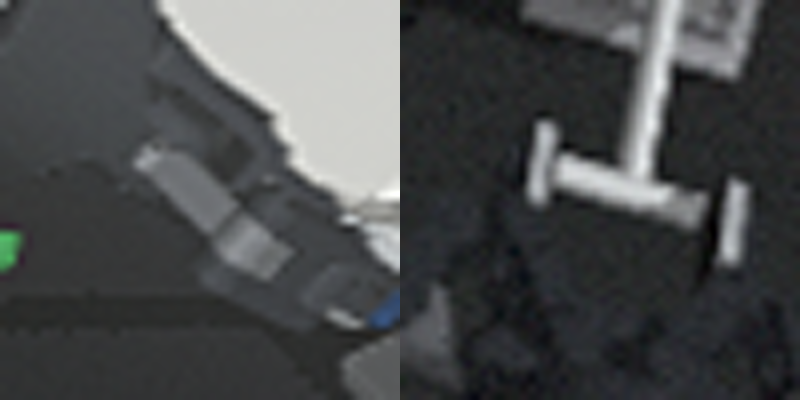

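>>> carry_out:
  moves:
    - [0,-0.03,0.04,0,0.2]
    - [0,-0.03,0.08,0,0.2]
    - [0,-0.03,0.08,0,0.2]
    - [0,-0.03,0.08,0,0]
    - [0,-0.03,0.08,0,-1]
    - [0,-0.03,0.08,0,-1]
    - [0,-0.03,0.08,0,-1]

```text
clock: 18.5
eef_pos: [0.4652, -0.1883, 0.0871]
tool_rot: [0.755, 0.564, 0.2, 0.268]
ft_force: [-4.3, 1.7, 3.1]
grip_width: 0.0414
```

Run:
```python
from plan import *
from workcell import imaging
o,M=st();p=o['eef_pos']
print(M.T@(np.array([.448,-.1835,.107])-p))
im=imaging.camera('wrist')[:,:,::-1]
cv2.imwrite('pics/w8.png',cv2.resize(im[240:420,200:440],(800,600),interpolation=cv2.INTER_CUBIC))
```

```text
t 18.5 q [-0.448  0.04  -0.951 -0.097  0.1   -0.125] p [ 0.4652 -0.1883  0.0871] w 0.0414
x [ 0.284  0.959 -0.   ] y [ 0.744 -0.22   0.631] z [ 0.605 -0.179 -0.776] F [-4.3  1.7  3.1] T [ 0.37  0.76 -0.02]
[-0.00028884 -0.00129383 -0.02666626]
```

View pics/w8.png

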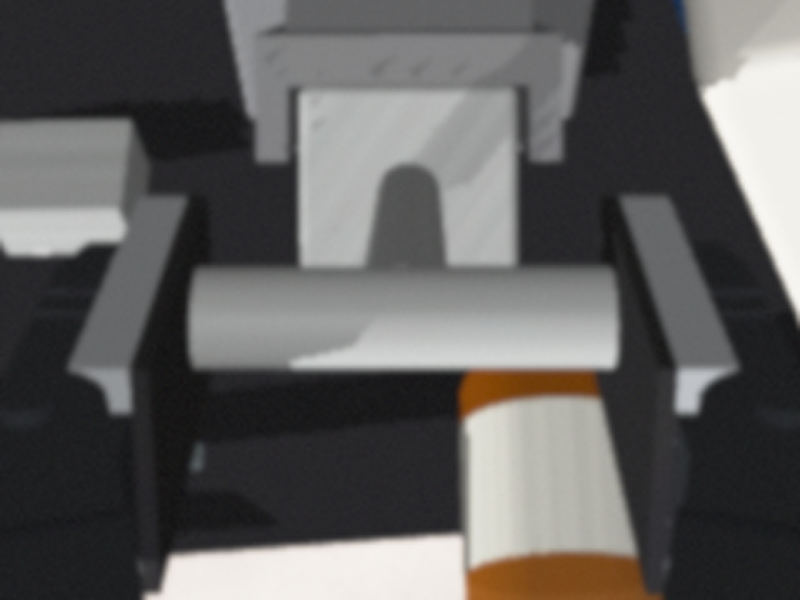

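>>> carry_out:
  moves:
    - [0,0.03,-0.04,0,-1]
    - [0,0.09,-0.12,0,-1]
    - [0,0.19,-0.23,0,-1]
    - [0,0.32,-0.39,0,-1]
    - [0,0.44,-0.54,0,-1]
    - [0,0.54,-0.66,0,-1]
    - [0,0.6,-0.74,0,-1]
    - [0,0.63,-0.78,0,-1]

```text
clock: 19.35
eef_pos: [0.4652, -0.1884, 0.1885]
tool_rot: [0.755, 0.564, 0.2, 0.269]
ft_force: [1.0, -0.9, -2.8]
grip_width: 0.0419
```

Run:
```python
from plan import *
from workcell import imaging
o,M=st();p=o['eef_pos']
im=imaging.camera('wrist')[:,:,::-1]
im2=imaging.camera('side')[:,:,::-1]
cv2.imwrite('pics/w9.png',np.hstack([cv2.resize(im[180:420,200:440],(400,400)),cv2.resize(im2[210:370,290:450],(400,400),interpolation=cv2.INTER_CUBIC)]))
```

```text
t 19.35 q [-0.448 -0.177 -0.777  0.292  0.1   -0.125] p [ 0.4652 -0.1884  0.1885] w 0.0419
x [ 0.284  0.959 -0.001] y [ 0.743 -0.219  0.632] z [ 0.606 -0.18  -0.775] F [ 1.  -0.9 -2.8] T [ 0.29  1.1  -0.  ]
```

View pics/w9.png

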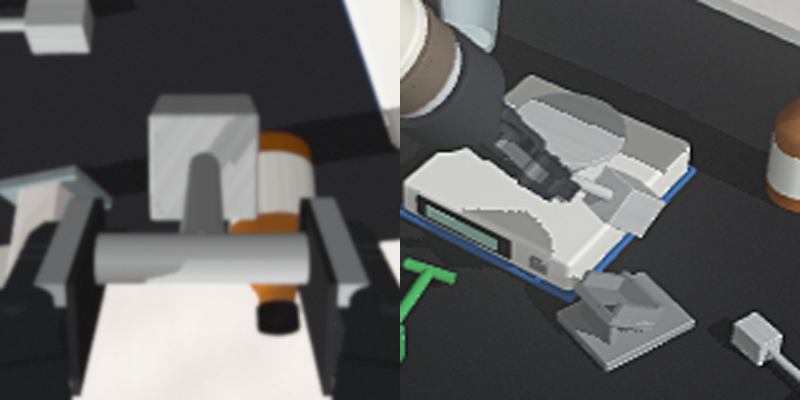

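>>> carry_out:
  moves:
    - [0,0.03,-0.15,0,-1]
    - [0,0.07,-0.35,0,-1]
    - [0,0.11,-0.55,0,-1]
    - [0,0.13,-0.66,0,-1]
    - [0,0.13,-0.66,0,-0.5]
    - [0,0.13,-0.66,0,-0.2]
    - [0,0.13,-0.66,0,-0.1]

```text
clock: 20.15
eef_pos: [0.4343, -0.179, 0.2451]
tool_rot: [0.755, 0.564, 0.2, 0.267]
ft_force: [0.2, 0.2, -3.5]
grip_width: 0.0419
```

```bash
cat > look.py <<'E'
from plan import *
import sys
from workcell import imaging
def look(name,box=(170,330,290,450)):
    o,M=st();p=o['eef_pos']
    im=imaging.camera('wrist')[:,:,::-1]
    im2=imaging.camera('side')[:,:,::-1]
    a,b,c,d=box
    cv2.imwrite(name,np.hstack([cv2.resize(im[180:420,200:440],(400,400)),cv2.resize(im2[a:b,c:d],(400,400),interpolation=cv2.INTER_CUBIC)]))
E
python3 -c "
from look import *
look('pics/l1.png')"
```

```text
t 20.15 q [-0.466 -0.321 -0.706  0.513  0.112 -0.139] p [ 0.4343 -0.179   0.2451] w 0.0419
x [ 0.284  0.959 -0.   ] y [ 0.745 -0.22   0.629] z [ 0.603 -0.179 -0.777] F [ 0.2  0.2 -3.5] T [0.4  1.14 0.03]
```

View pics/l1.png

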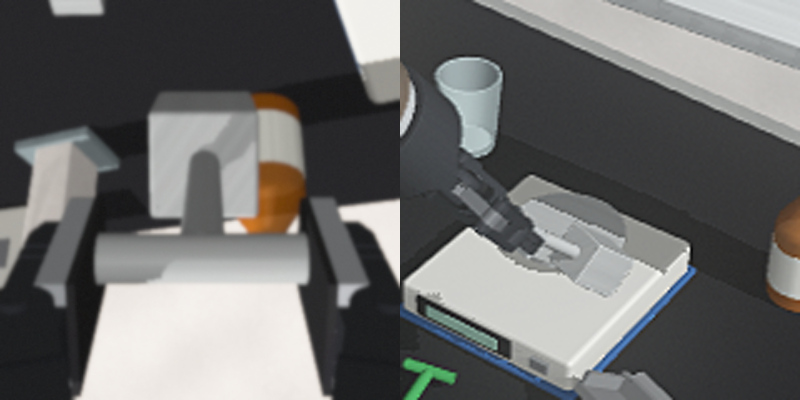

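>>> carry_out:
  moves:
    - [0,0,0,0,-0.07]
    - [0,0,0,0,-0.05]
    - [0,0,0,0,-0.04]
    - [0,0,0,0,-0.03]

```text
clock: 20.65
eef_pos: [0.435, -0.1794, 0.247]
tool_rot: [0.755, 0.564, 0.2, 0.269]
ft_force: [0.3, 0.8, -3.2]
grip_width: 0.0417
```

```bash
python3 -c "
from look import *
look('pics/l2.png')"
```

```text
t 20.65 q [-0.466 -0.323 -0.704  0.514  0.112 -0.139] p [ 0.435  -0.1794  0.247 ] w 0.0417
x [ 0.284  0.959 -0.001] y [ 0.744 -0.219  0.631] z [ 0.605 -0.18  -0.775] F [ 0.3  0.8 -3.2] T [ 0.3   1.09 -0.01]
```

View pics/l2.png

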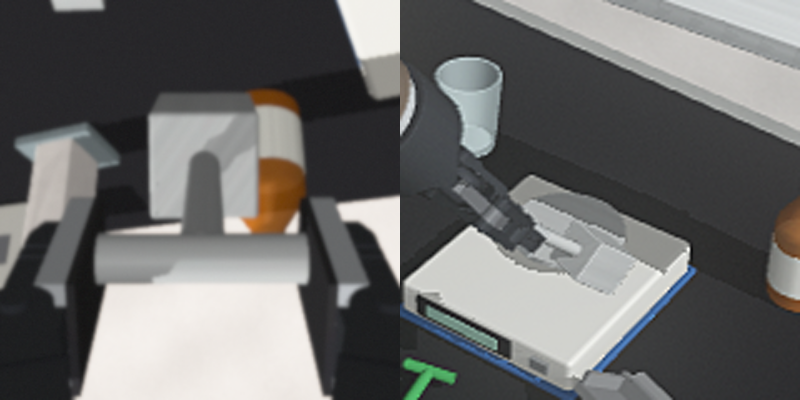

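>>> carry_out:
  moves:
    - [0,0,0,0,-0.025]
    - [0,0,0,0,-0.02]
    - [0,0,0,0,-0.02]

```text
clock: 21.05
eef_pos: [0.4349, -0.1793, 0.2471]
tool_rot: [0.755, 0.564, 0.2, 0.269]
ft_force: [-0.1, 0.5, -2.9]
grip_width: 0.0419
```

```bash
python3 -c "
from look import *
st()"
```

```text
t 21.05 q [-0.466 -0.323 -0.704  0.514  0.112 -0.139] p [ 0.4349 -0.1793  0.2471] w 0.0419
x [ 0.284  0.959 -0.001] y [ 0.744 -0.219  0.632] z [ 0.605 -0.18  -0.775] F [-0.1  0.5 -2.9] T [ 0.37  1.15 -0.03]
```

>>> carry_out:
  moves:
    - [0,0,0,0,-0.015]
    - [0,0,0,0,-0.01]

```text
clock: 21.25
eef_pos: [0.4349, -0.1793, 0.247]
tool_rot: [0.755, 0.564, 0.2, 0.269]
ft_force: [-0.5, 0.0, -2.5]
grip_width: 0.0428
```

```bash
python3 -c "
from look import *
look('pics/l3.png')"
```

```text
t 21.25 q [-0.466 -0.323 -0.704  0.514  0.112 -0.139] p [ 0.4349 -0.1793  0.247 ] w 0.0428
x [ 0.284  0.959 -0.001] y [ 0.744 -0.219  0.632] z [ 0.605 -0.18  -0.775] F [-0.5  0.  -2.5] T [0.29 1.09 0.02]
```

View pics/l3.png

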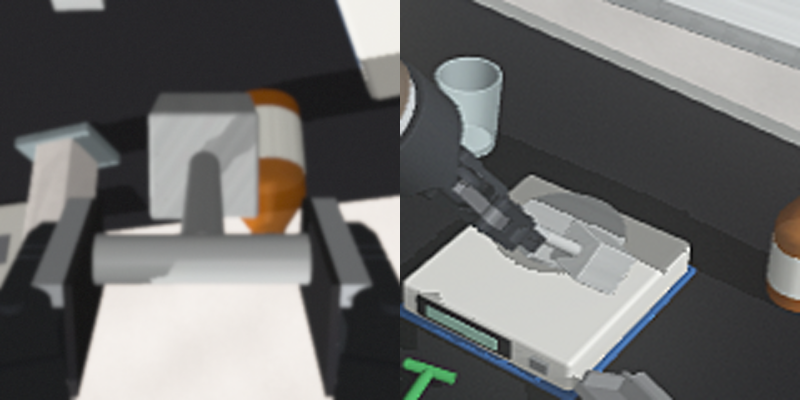

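>>> carry_out:
  moves:
    - [0,0,0,0,-0.005]
    - [0,0,0,0,-0.005]

```text
clock: 21.55
eef_pos: [0.4349, -0.1793, 0.247]
tool_rot: [0.755, 0.564, 0.2, 0.269]
ft_force: [0.2, -0.4, -2.8]
grip_width: 0.0425
```

```bash
python3 -c "
from look import *
st()"
```

```text
t 21.55 q [-0.466 -0.323 -0.704  0.514  0.112 -0.139] p [ 0.4349 -0.1793  0.247 ] w 0.0425
x [ 0.284  0.959 -0.001] y [ 0.744 -0.219  0.632] z [ 0.605 -0.18  -0.775] F [ 0.2 -0.4 -2.8] T [0.37 1.08 0.05]
```

>>> carry_out:
  moves:
    - [0,0,0,0,0]
    - [0,0,0,0,0]

```text
clock: 21.75
eef_pos: [0.435, -0.1794, 0.2471]
tool_rot: [0.755, 0.564, 0.2, 0.269]
ft_force: [-0.3, 0.4, -2.8]
grip_width: 0.0427
```

```bash
python3 -c "
from look import *
look('pics/l4.png')"
```

```text
t 21.75 q [-0.466 -0.323 -0.704  0.514  0.112 -0.139] p [ 0.435  -0.1794  0.2471] w 0.0427
x [ 0.284  0.959 -0.001] y [ 0.744 -0.219  0.632] z [ 0.606 -0.18  -0.775] F [-0.3  0.4 -2.8] T [ 0.31  1.07 -0.02]
```

View pics/l4.png

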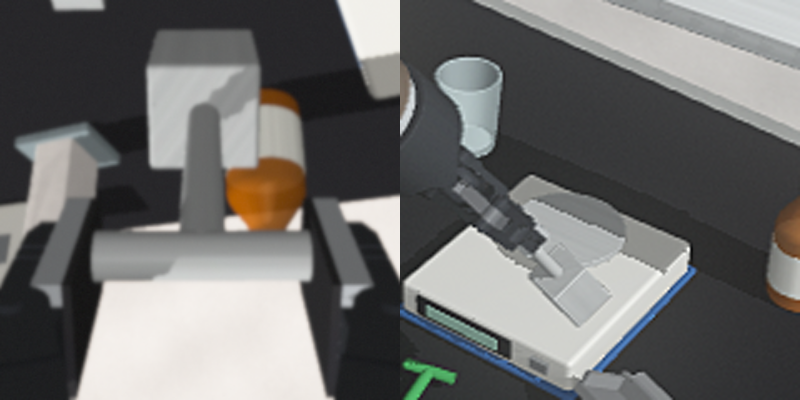

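>>> carry_out:
  moves:
    - [0,0,0,0,0]
    - [0,0,0,0,0.003]
    - [0,0,0,0,0.003]
    - [0,0,0,0,0.003]

```text
clock: 22.25
eef_pos: [0.435, -0.1793, 0.247]
tool_rot: [0.755, 0.564, 0.2, 0.269]
ft_force: [0.3, -0.6, -3.0]
grip_width: 0.0431
```

```bash
python3 -c "
from look import *
look('pics/l5.png')"
```

```text
t 22.25 q [-0.466 -0.323 -0.704  0.514  0.112 -0.139] p [ 0.435  -0.1793  0.247 ] w 0.0431
x [ 0.284  0.959 -0.001] y [ 0.744 -0.219  0.631] z [ 0.605 -0.18  -0.775] F [ 0.3 -0.6 -3. ] T [ 0.31  1.04 -0.01]
```

View pics/l5.png

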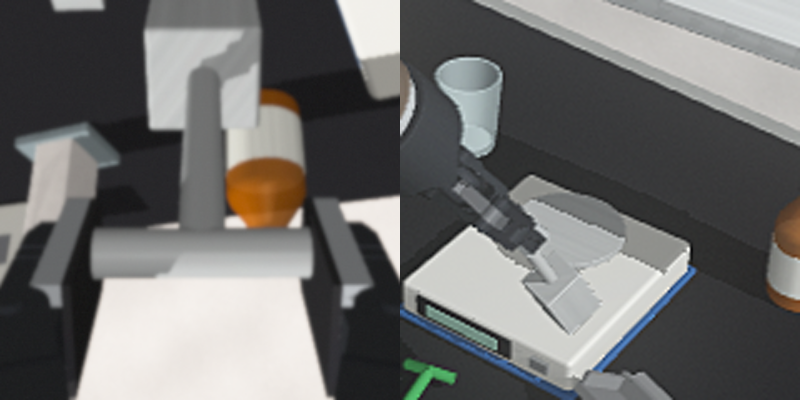

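>>> carry_out:
  moves:
    - [0,0,0,0,0.006]
    - [0,0,0,0,0.009]
    - [0,0,0,0,0.009]
    - [0,0,0,0,0.009]
    - [0,0,0,0,0.009]

```text
clock: 22.85
eef_pos: [0.4349, -0.1793, 0.2469]
tool_rot: [0.755, 0.564, 0.2, 0.269]
ft_force: [0.3, 0.0, -2.5]
grip_width: 0.0434
```

```bash
python3 -c "
from look import *
look('pics/l6.png')"
```

```text
t 22.85 q [-0.466 -0.323 -0.704  0.514  0.112 -0.139] p [ 0.4349 -0.1793  0.2469] w 0.0434
x [ 0.284  0.959 -0.001] y [ 0.744 -0.219  0.631] z [ 0.605 -0.18  -0.775] F [ 0.3  0.  -2.5] T [ 0.29  1.03 -0.04]
```

View pics/l6.png

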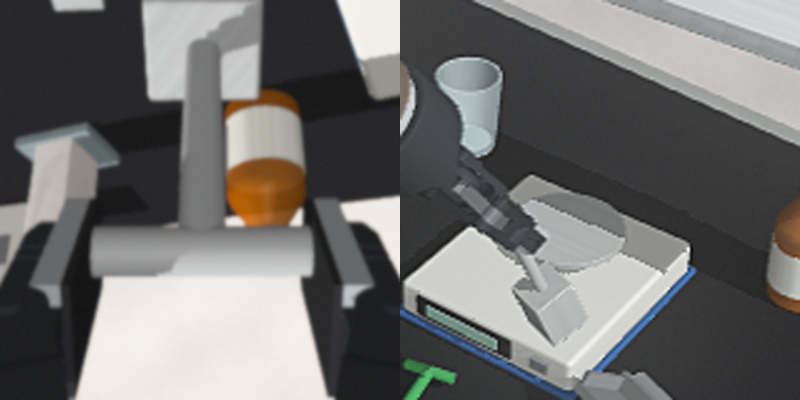

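>>> carry_out:
  moves:
    - [0,0,0,0,0.012]
    - [0,0,0,0,0.015]
    - [0,0,0,0,0.015]
    - [0,0,0,0,0.015]
    - [0,0,0,0,0.015]

```text
clock: 23.45
eef_pos: [0.4349, -0.1793, 0.247]
tool_rot: [0.755, 0.564, 0.2, 0.269]
ft_force: [-0.8, -0.5, -2.6]
grip_width: 0.0435
```

```bash
python3 -c "
from look import *
look('pics/l7.png')"
```

```text
t 23.45 q [-0.466 -0.323 -0.704  0.514  0.112 -0.139] p [ 0.4349 -0.1793  0.247 ] w 0.0435
x [ 0.284  0.959 -0.001] y [ 0.744 -0.219  0.631] z [ 0.605 -0.18  -0.775] F [-0.8 -0.5 -2.6] T [ 0.32  0.99 -0.03]
```

View pics/l7.png

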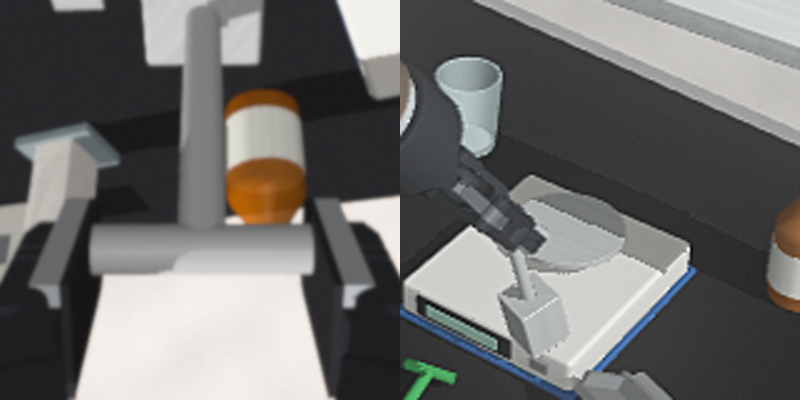

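>>> carry_out:
  moves:
    - [0,0,0,0,0.018]
    - [0,0,0,0,0.02]
    - [0,0,0,0,0.02]
    - [0,0,0,0,0.02]
    - [0,0,0,0,0.02]

```text
clock: 24.05
eef_pos: [0.4349, -0.1793, 0.247]
tool_rot: [0.755, 0.564, 0.2, 0.269]
ft_force: [0.1, 0.6, -4.0]
grip_width: 0.0432
```

```bash
cat > lean.py <<'E'
from plan import *
from workcell import imaging
def lean(name):
    o,M=st();p=o['eef_pos'];m=model('wrist')
    b=p+M@np.array([0,-.001,-.0265]);h=M[:,2].copy();h[2]=0;h/=np.linalg.norm(h)
    for t in (0,5,10,15,20):
        a=np.radians(t);s=np.array([0,0,-1])*np.cos(a)+h*np.sin(a)
        ms=model('side')
        print(t,'junction',proj(m,b+.079*s).round(1),'bar',proj(m,b).round(1),'side: bar',proj(ms,b).round(1),'base',proj(ms,b+.125*s).round(1))
    im=imaging.camera('wrist')[:,:,::-1];im2=imaging.camera('side')[:,:,::-1]
    cv2.imwrite(name,np.hstack([cv2.resize(im[60:380,200:440],(450,600)),cv2.resize(im2[210:370,300:393],(350,600),interpolation=cv2.INTER_CUBIC)]))
E
python3 -c "
from lean import *
lean('pics/l8.png')"
```

```text
t 24.05 q [-0.466 -0.323 -0.704  0.514  0.112 -0.139] p [ 0.4349 -0.1793  0.247 ] w 0.0432
x [ 0.284  0.959 -0.001] y [ 0.744 -0.219  0.631] z [ 0.605 -0.18  -0.775] F [ 0.1  0.6 -4. ] T [ 0.29  0.92 -0.07]
0 junction [322.  166.3] bar [322.2 340. ] side: bar [333.  257.5] base [332.2 311. ]
5 junction [322.  177.5] bar [322.2 340. ] side: bar [333.  257.5] base [337.2 308.6]
10 junction [321.9 189. ] bar [322.2 340. ] side: bar [333.  257.5] base [342.1 305.9]
15 junction [321.9 200.7] bar [322.2 340. ] side: bar [333.  257.5] base [346.9 302.9]
20 junction [321.8 212.6] bar [322.2 340. ] side: bar [333.  257.5] base [351.6 299.5]
```

View pics/l8.png

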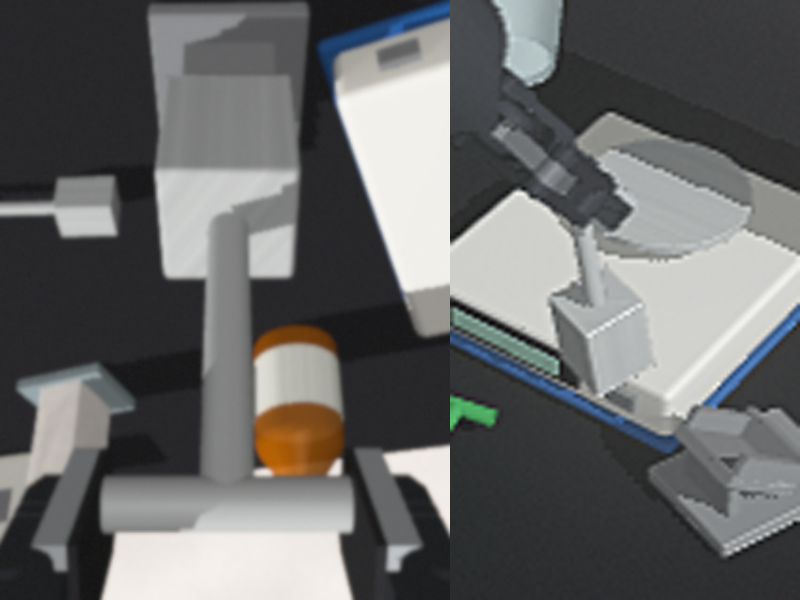

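>>> carry_out:
  moves:
    - [0,0,0,0,0.022]
    - [0,0,0,0,0.024]
    - [0,0,0,0,0.024]
    - [0,0,0,0,0.024]
    - [0,0,0,0,0.024]

```text
clock: 24.65
eef_pos: [0.4349, -0.1793, 0.247]
tool_rot: [0.755, 0.564, 0.2, 0.269]
ft_force: [0.2, -0.3, -3.1]
grip_width: 0.0442
```

```bash
python3 -c "
from lean import *
lean('pics/l9.png')" | head -3
```

```text
t 24.65 q [-0.466 -0.323 -0.704  0.514  0.112 -0.139] p [ 0.4349 -0.1793  0.247 ] w 0.0442
x [ 0.284  0.959 -0.001] y [ 0.744 -0.219  0.631] z [ 0.605 -0.18  -0.775] F [ 0.2 -0.3 -3.1] T [ 0.25  0.94 -0.02]
0 junction [322.  166.4] bar [322.2 340.1] side: bar [333.  257.5] base [332.2 311. ]
```

View pics/l9.png

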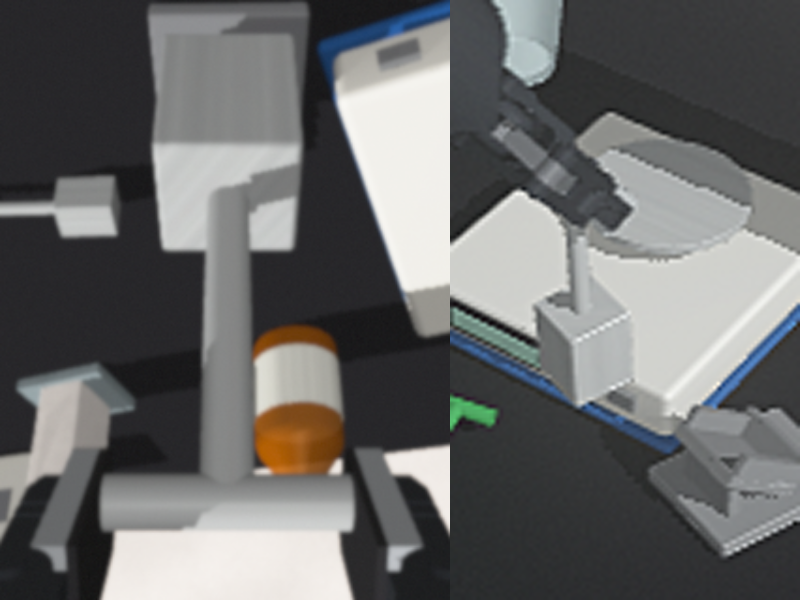

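>>> carry_out:
  moves:
    - [0,0,0,0,0.025]
    - [0,0,0,0,0.026]
    - [0,0,0,0,0.026]
    - [0,0,0,0,0.026]
    - [0,0,0,0,0.026]

```text
clock: 25.25
eef_pos: [0.4349, -0.1793, 0.247]
tool_rot: [0.755, 0.564, 0.2, 0.269]
ft_force: [-0.2, -0.4, -2.9]
grip_width: 0.0437
```

```bash
python3 -c "
from lean import *
lean('pics/l10.png')" | head -3
```

```text
t 25.25 q [-0.466 -0.323 -0.704  0.514  0.112 -0.139] p [ 0.4349 -0.1793  0.247 ] w 0.0437
x [ 0.284  0.959 -0.001] y [ 0.744 -0.219  0.632] z [ 0.605 -0.18  -0.775] F [-0.2 -0.4 -2.9] T [ 0.25  0.96 -0.06]
0 junction [322.  166.4] bar [322.2 340.1] side: bar [333.  257.5] base [332.2 311. ]
```

View pics/l10.png

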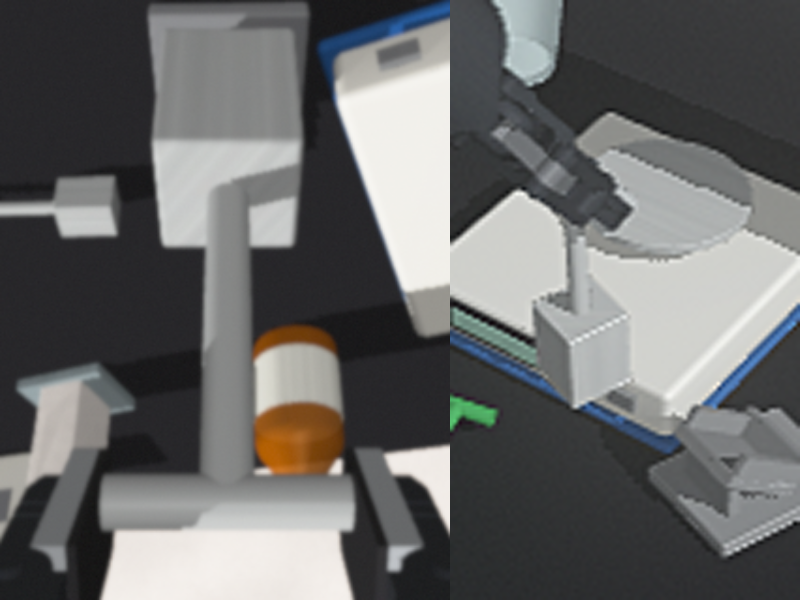

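```bash
cat > fitl.py <<'E'
from plan import *
from scipy.optimize import least_squares
def fit(o_p,M,m,obs):
    h=M[:,2].copy();h[2]=0;h/=np.linalg.norm(h);lat=np.cross([0,0,1],h)
    def pts(x):
        b=o_p+M@np.array([0,x[0],x[1]]);a=x[2]
        up=np.array([0,0,1])*np.cos(a)-h*np.sin(a);fw=h*np.cos(a)+np.array([0,0,1])*np.sin(a)
        E=lambda f,z:[b+fw*f+up*z+lat*s*.017 for s in(1,-1)]
        r=[proj(m,b)[1]]
        for f,z in[(-.017,-.079),(.017,-.079),(-.017,-.125)]:
            u=proj(m,np.array(E(f,z)));r+=[u[:,1].mean(),abs(u[0,0]-u[1,0])]
        return np.array(r)
    s=least_squares(lambda x:pts(x)-obs,[0,-.02,.05]);print('y,z',s.x[:2].round(4),'lean deg',np.degrees(s.x[2]).round(2),'res',s.fun.round(1))
E
python3 - <<'E'
from fitl import *
o,M=st();m=model('wrist')
for r in ([140,147],[245,130],[28,132]),:
    fit(o['eef_pos'],M,m,np.array([60+501*.5333,60+140*.5333,147*.5333,60+245*.5333,130*.5333,60+28*.5333,132*.5333]))
E
```

```text
t 25.35 q [-0.466 -0.323 -0.704  0.514  0.112 -0.139] p [ 0.435  -0.1793  0.247 ] w 0.0439
x [ 0.283  0.959 -0.001] y [ 0.744 -0.219  0.632] z [ 0.605 -0.18  -0.775] F [ 0.3  0.2 -2.3] T [ 0.24  0.96 -0.03]
y,z [-0.0031 -0.0207] lean deg 2.56 res [-1.   1.7  1.9  0.6  0.5 -1.1 -0.6]
```

>>> carry_out:
  moves:
    - [0,0,0,0,0.027]
    - [0,0,0,0,0.028]
    - [0,0,0,0,0.028]
    - [0,0,0,0,0.028]

```text
clock: 25.75
eef_pos: [0.4349, -0.1793, 0.247]
tool_rot: [0.755, 0.564, 0.2, 0.269]
ft_force: [-0.0, 0.6, -2.8]
grip_width: 0.0435
```

```bash
python3 -c "
from lean import *
lean('pics/l11.png')" | head -3
```

```text
t 25.75 q [-0.466 -0.323 -0.704  0.514  0.112 -0.139] p [ 0.4349 -0.1793  0.247 ] w 0.0435
x [ 0.284  0.959 -0.001] y [ 0.744 -0.219  0.631] z [ 0.605 -0.18  -0.775] F [-0.   0.6 -2.8] T [0.27 0.92 0.04]
0 junction [322.  166.4] bar [322.2 340.1] side: bar [333.  257.5] base [332.2 311. ]
```

View pics/l11.png

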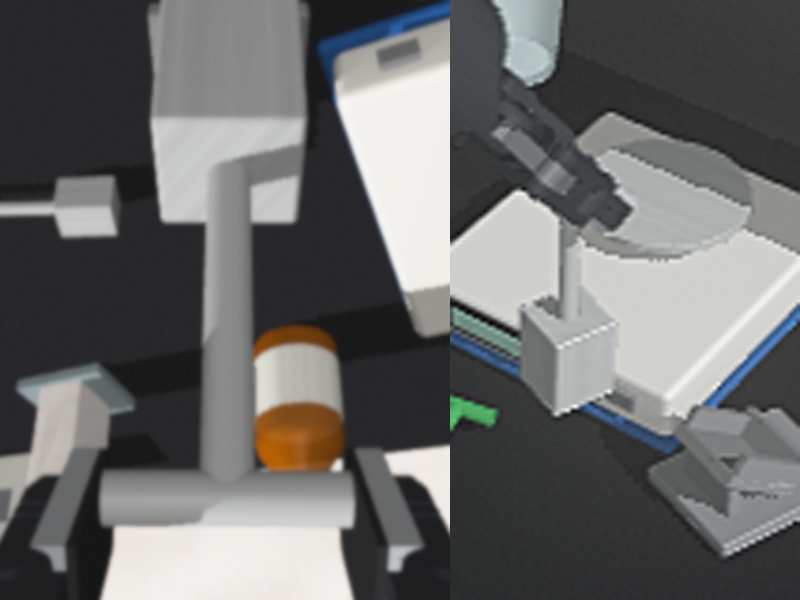

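>>> carry_out:
  moves:
    - [0,0,0,0,0.028]
    - [0,0,0,0,0.028]
    - [0,0,0,0,0.028]
    - [0,0,0,0,0.028]
    - [0,0,0,0,0.028]
    - [0,0,0,0,0.028]
    - [0,0,0,0,0.028]
    - [0,0,0,0,0.028]

```text
clock: 26.65
eef_pos: [0.4349, -0.1793, 0.247]
tool_rot: [0.755, 0.564, 0.2, 0.269]
ft_force: [-0.6, 0.4, -2.5]
grip_width: 0.0443
```

```bash
python3 -c "
from lean import *
lean('pics/l12.png')" | head -3
```

```text
t 26.65 q [-0.466 -0.323 -0.704  0.514  0.112 -0.139] p [ 0.4349 -0.1793  0.247 ] w 0.0443
x [ 0.284  0.959 -0.001] y [ 0.744 -0.219  0.631] z [ 0.605 -0.179 -0.775] F [-0.6  0.4 -2.5] T [0.31 0.97 0.05]
0 junction [322.1 166.3] bar [322.2 339.9] side: bar [333.  257.5] base [332.2 311. ]
```

View pics/l12.png

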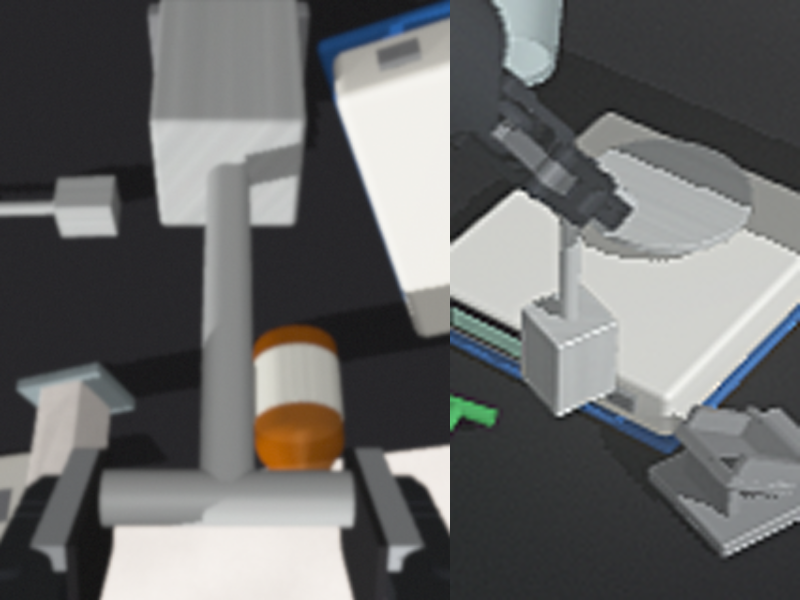

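>>> carry_out:
  moves:
    - [0,0,0,0,0.02]
    - [0,0,0,0,0.01]
    - [0,0,0,0,0]
    - [0,0,0,0,-0.03]
    - [0,0,0,0,-0.2]
    - [0,0,0,0,-1]
    - [0,0,0,0,-1]

```text
clock: 27.45
eef_pos: [0.4349, -0.1793, 0.247]
tool_rot: [0.755, 0.564, 0.2, 0.269]
ft_force: [0.1, 0.7, -2.8]
grip_width: 0.0417
```

```bash
python3 -c "
from lean import *
lean('pics/l13.png')" | head -3
```

```text
t 27.45 q [-0.466 -0.323 -0.704  0.514  0.112 -0.139] p [ 0.4349 -0.1793  0.247 ] w 0.0417
x [ 0.284  0.959 -0.001] y [ 0.744 -0.219  0.631] z [ 0.605 -0.18  -0.775] F [ 0.1  0.7 -2.8] T [ 0.22  0.92 -0.02]
0 junction [322.  166.3] bar [322.2 340. ] side: bar [333.  257.5] base [332.2 311. ]
```

View pics/l13.png

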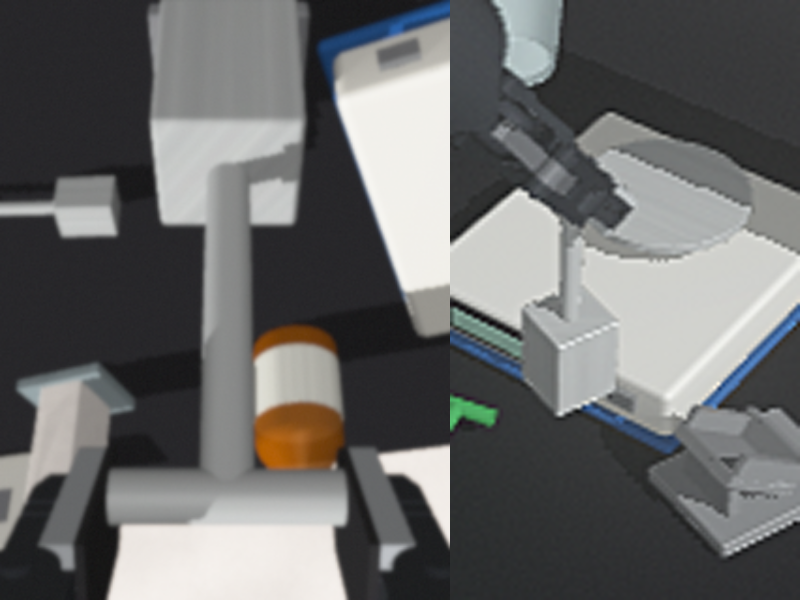

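>>> carry_out:
  moves:
    - [0.04,0.02,0.04,0,-1]
    - [0.15,0.08,0.14,0,-1]
    - [0.3,0.17,0.28,0,-1]
    - [0.5,0.28,0.46,0,-1]
    - [0.7,0.39,0.64,0,-1]
    - [0.87,0.49,0.8,0,-1]

```text
clock: 28.15
eef_pos: [0.546, -0.1197, 0.2155]
tool_rot: [0.754, 0.564, 0.201, 0.269]
ft_force: [-0.2, 0.5, -1.7]
grip_width: 0.0417
```

>>> carry_out:
  moves:
    - [0.18,0.1,0.16,0,-1]
    - [0.36,0.2,0.33,0,-1]
    - [0.54,0.3,0.5,0,-1]
    - [0.67,0.37,0.62,0,-1]
    - [0.75,0.42,0.69,0,-1]
    - [0.79,0.44,0.72,0,-1]
    - [0.8,0.45,0.73,0,-1]
    - [0.8,0.45,0.73,0,-1]

```text
clock: 28.95
eef_pos: [0.6445, -0.0675, 0.1876]
tool_rot: [0.755, 0.564, 0.2, 0.269]
ft_force: [0.3, 0.5, -2.9]
grip_width: 0.0415
```

```bash
cat > fin.py <<'E'
from plan import *
from workcell import imaging
def fin(name):
    o,M=st();p=o['eef_pos']
    for q in [(-.002,-.024),(-.0031,-.0207)]:
        b=p+M@np.array([0,*q]);print('bar',b.round(4),'bottom z',(b[2]-.125).round(4),'side base',proj(model('side'),b-[0,0,.125]).round(1))
    im=imaging.camera('wrist')[:,:,::-1];im2=imaging.camera('side')[:,:,::-1]
    cv2.imwrite(name,np.hstack([cv2.resize(im[60:380,200:440],(360,480)),cv2.resize(im2[180:300,300:410],(440,480),interpolation=cv2.INTER_CUBIC)]))
    print('pan side',proj(model('side'),np.array([.6435,-.058,.06])).round(1))
E
python3 -c "
from fin import *
fin('pics/f1.png')"
```

```text
t 28.95 q [-0.024  0.134 -0.476  0.294 -0.166  0.206] p [ 0.6445 -0.0675  0.1876] w 0.0415
x [ 0.284  0.959 -0.001] y [ 0.744 -0.22   0.631] z [ 0.605 -0.18  -0.775] F [ 0.3  0.5 -2.9] T [0.31 0.96 0.01]
bar [ 0.6285 -0.0628  0.205 ] bottom z 0.08 side base [355.4 258.7]
bar [ 0.6297 -0.0631  0.2017] bottom z 0.0767 side base [355.8 259.7]
pan side [357.6 261.7]
```

View pics/f1.png

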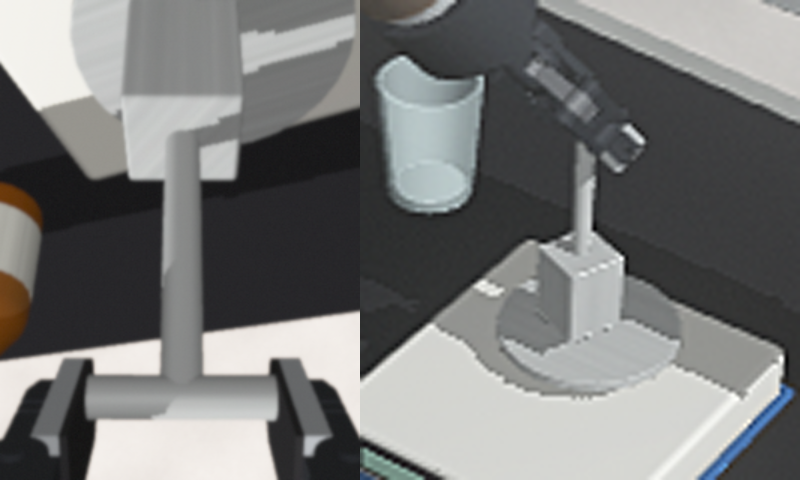

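>>> carry_out:
  moves:
    - [0.02,-0.01,0.04,0,-1]
    - [0.04,-0.02,0.08,0,-1]
    - [0.06,-0.03,0.12,0,-1]
    - [0.06,-0.03,0.13,0,-1]
    - [0.06,-0.03,0.13,0,-1]

```text
clock: 29.55
eef_pos: [0.652, -0.0632, 0.175]
tool_rot: [0.755, 0.564, 0.2, 0.268]
ft_force: [-0.3, 0.1, -2.0]
grip_width: 0.0416
```

>>> carry_out:
  moves:
    - [0,-0.006,0.008,0,-1]
    - [0,-0.013,0.016,0,-1]
    - [0,-0.019,0.023,0,-1]
    - [0,-0.019,0.023,0,-1]

```text
clock: 29.95
eef_pos: [0.652, -0.0632, 0.1725]
tool_rot: [0.755, 0.564, 0.2, 0.269]
ft_force: [0.1, -0.6, -2.5]
grip_width: 0.0415
```

```bash
python3 -c "
from fin import *
fin('pics/f2.png')"
```

```text
t 29.95 q [-0.014  0.168 -0.482  0.256 -0.172  0.213] p [ 0.652  -0.0632  0.1725] w 0.0415
x [ 0.284  0.959 -0.001] y [ 0.744 -0.219  0.631] z [ 0.605 -0.18  -0.776] F [ 0.1 -0.6 -2.5] T [ 0.23  0.95 -0.02]
bar [ 0.636  -0.0585  0.1898] bottom z 0.0648 side base [355.8 261.7]
bar [ 0.6372 -0.0588  0.1866] bottom z 0.0616 side base [356.2 262.6]
pan side [357.6 261.7]
```

View pics/f2.png

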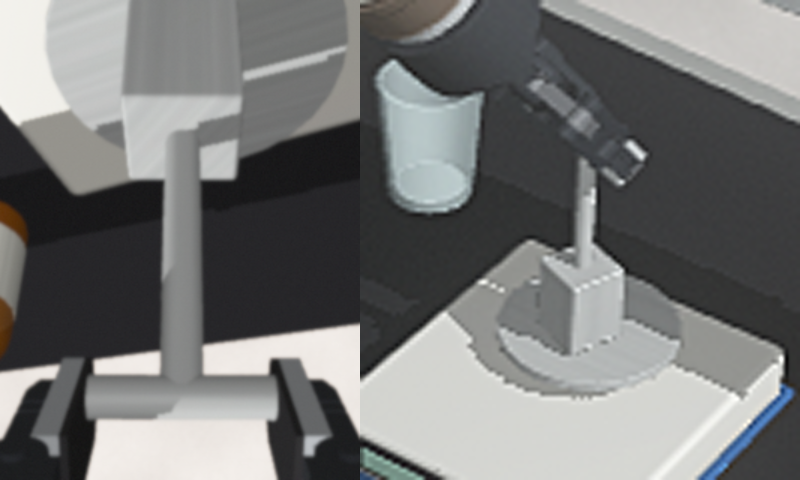

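>>> carry_out:
  moves:
    - [0,-0.004,0.005,0,-1]
    - [0,-0.008,0.009,0,-1]
    - [0,-0.008,0.009,0,-1]

```text
clock: 30.35
eef_pos: [0.652, -0.0632, 0.1713]
tool_rot: [0.755, 0.564, 0.2, 0.269]
ft_force: [0.0, 0.1, -3.0]
grip_width: 0.0414
```

>>> carry_out:
  moves:
    - [0,-0.004,0.005,0,-1]
    - [0,-0.006,0.008,0,-1]
    - [0,-0.006,0.008,0,-1]

```text
clock: 30.65
eef_pos: [0.6521, -0.0632, 0.1703]
tool_rot: [0.755, 0.564, 0.2, 0.269]
ft_force: [-0.3, -0.7, -3.4]
grip_width: 0.0419
```

>>> carry_out:
  moves:
    - [0,-0.004,0.005,0,-1]
    - [0,-0.006,0.008,0,-1]
    - [0,-0.006,0.008,0,-1]

```text
clock: 30.95
eef_pos: [0.6522, -0.0632, 0.1695]
tool_rot: [0.755, 0.564, 0.2, 0.269]
ft_force: [0.3, -0.3, -2.9]
grip_width: 0.0415
```

>>> carry_out:
  moves:
    - [0,-0.004,0.005,0,-1]
    - [0,-0.006,0.008,0,-1]
    - [0,-0.006,0.008,0,-1]

```text
clock: 31.25
eef_pos: [0.653, -0.0633, 0.1695]
tool_rot: [0.755, 0.564, 0.201, 0.269]
ft_force: [-1.5, 0.5, 1.4]
grip_width: 0.0412
```

>>> carry_out:
  moves:
    - [0,0,0,0,-0.1]
    - [0,0,0,0,0]
    - [0,0,0,0,0.01]
    - [0,0,0,0,0.018]
    - [0,0,0,0,0.024]
    - [0,0,0,0,0.03]
    - [0,0,0,0,0.03]
    - [0,0,0,0,0.03]

```text
clock: 32.05
eef_pos: [0.6521, -0.0631, 0.1682]
tool_rot: [0.755, 0.564, 0.2, 0.268]
ft_force: [0.3, 0.9, 0.7]
grip_width: 0.0439
```

```bash
python3 -c "
from fin import *
fin('pics/f3.png')"
```

```text
t 32.05 q [-0.014  0.174 -0.488  0.244 -0.171  0.213] p [ 0.6521 -0.0631  0.1682] w 0.0439
x [ 0.283  0.959 -0.001] y [ 0.744 -0.219  0.631] z [ 0.605 -0.179 -0.776] F [0.3 0.9 0.7] T [0.22 0.42 0.08]
bar [ 0.6361 -0.0584  0.1856] bottom z 0.0606 side base [355.7 263.1]
bar [ 0.6373 -0.0587  0.1823] bottom z 0.0573 side base [356.1 264.1]
pan side [357.6 261.7]
```

View pics/f3.png

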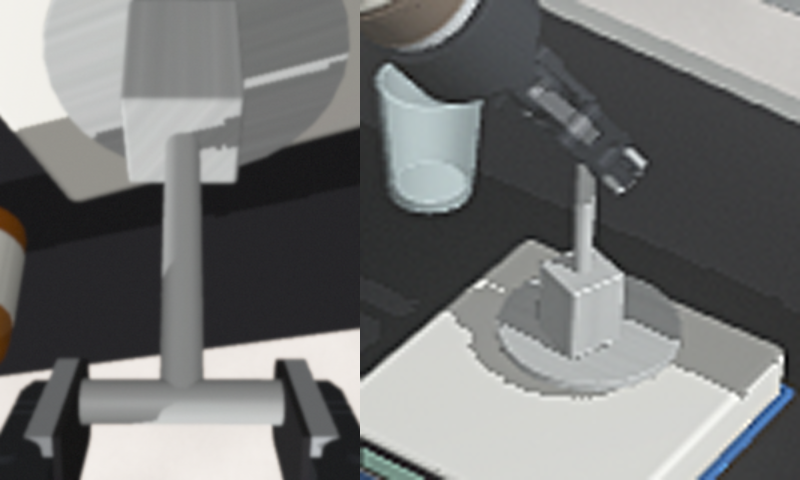

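>>> carry_out:
  moves:
    - [0,0,0,0,0.05]
    - [0,0,0,0,0.1]
    - [0,0,0,0,0.2]
    - [0,0,0,0,0.4]
    - [0,0,0,0,0.6]
    - [0,0,0,0,0.6]

```text
clock: 32.75
eef_pos: [0.6522, -0.0633, 0.1684]
tool_rot: [0.755, 0.564, 0.2, 0.269]
ft_force: [-0.2, 0.4, 1.4]
grip_width: 0.0681
```

```bash
python3 -c "
from fin import *
fin('pics/f4.png')"
```

```text
t 32.75 q [-0.014  0.174 -0.488  0.244 -0.172  0.213] p [ 0.6522 -0.0633  0.1684] w 0.0681
x [ 0.284  0.959 -0.001] y [ 0.744 -0.219  0.631] z [ 0.605 -0.18  -0.775] F [-0.2  0.4  1.4] T [ 0.2   0.6  -0.04]
bar [ 0.6362 -0.0585  0.1858] bottom z 0.0608 side base [355.8 263. ]
bar [ 0.6374 -0.0589  0.1825] bottom z 0.0575 side base [356.2 264. ]
pan side [357.6 261.7]
```

View pics/f4.png

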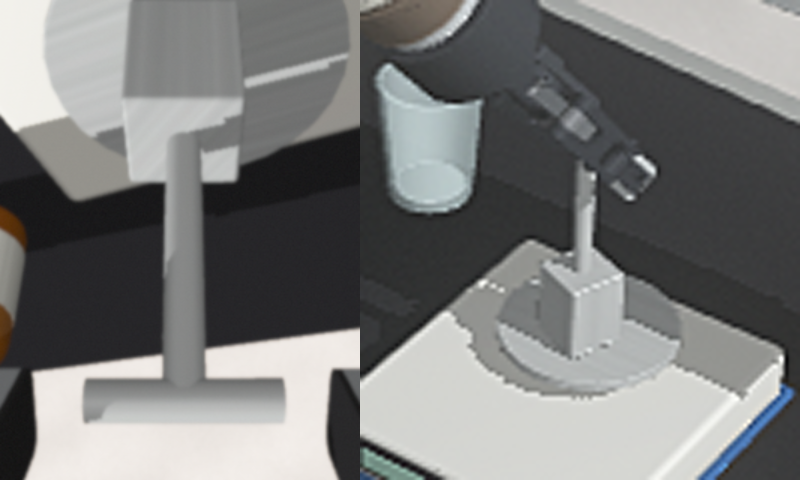

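>>> carry_out:
  moves:
    - [0,-0.08,-0.06,0,0.6]
    - [0,-0.23,-0.19,0,0.6]
    - [0,-0.43,-0.35,0,0.6]
    - [0,-0.62,-0.5,0,0.6]
    - [0,-0.78,-0.63,0,0.6]

```text
clock: 33.35
eef_pos: [0.5539, -0.0345, 0.1674]
tool_rot: [0.755, 0.564, 0.2, 0.268]
ft_force: [0.7, 0.6, 0.3]
grip_width: 0.0682
```

>>> carry_out:
  moves:
    - [0,-0.1,-0.2,0,0.6]
    - [0,-0.2,-0.4,0,0.6]
    - [0,-0.2,-0.5,0,0.6]
    - [0,-0.2,-0.5,0,0.6]
    - [0,-0.2,-0.5,0,0.6]

```text
clock: 33.85
eef_pos: [0.5109, -0.0213, 0.1945]
tool_rot: [0.755, 0.564, 0.201, 0.269]
ft_force: [-0.4, -0.2, -0.5]
grip_width: 0.0682
```

Run:
```python
from plan import *
from workcell import imaging
st()
im=imaging.camera('side')[:,:,::-1];cv2.imwrite('pics/end_side.png',im)
im=imaging.camera('top')[:,:,::-1];cv2.imwrite('pics/end_top.png',im)
```

```text
t 33.85 q [ 0.11  -0.142 -0.727  0.34  -0.247  0.314] p [ 0.5109 -0.0213  0.1945] w 0.0682
x [ 0.283  0.959 -0.   ] y [ 0.743 -0.219  0.632] z [ 0.606 -0.179 -0.775] F [-0.4 -0.2 -0.5] T [ 0.16  0.62 -0.03]
```

View pics/end_side.png

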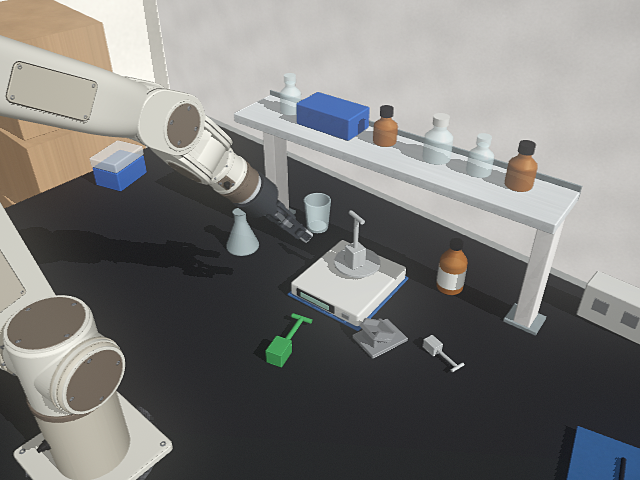

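View pics/end_top.png

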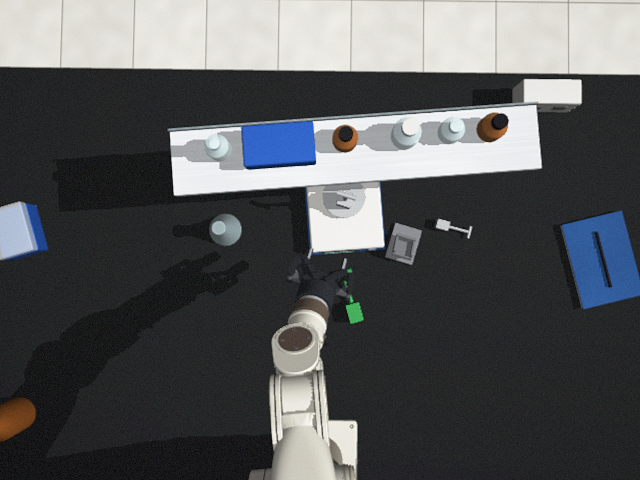

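The side picture shows the weight upright on the pan at about (357,255). The flask, bottle, beaker and shelf items are where they were, and the arm is clear of everything, so I'm handing in.

```bash
python3 -c "
from workcell import order
print(order.job_done())"
```

```text
the job is handed in; nothing more can be done
None
```

The check weight is standing upright on the balance pan, released, and the job is handed in at 33.9 s of the 56 s allowed. I gripped it by its crossbar with the tool slanted about 39° and lifted it out. In the open, I eased the grip until it hung still, gripped it firmly again, brought it in under the shelf and set it down.

**Last checks**
- **Placement:** the bar is about 7 mm robot-ward of the measured pan centre.
- **Set-down:** the force reading changed by about 4 N at touchdown.
- **Surroundings:** the last side and top pictures show the flask, bottle, beaker and shelf items where they started. The robot was touching nothing, with wrist force under 1 N.

**What failed or disagreed**
- **First grasp missed:** the fingers closed without touching the bar, because the fingertips sit well behind where I took them to be from the stated tool frame. A second grip held the bar too near the pad edge, so I opened and regripped before lifting.
- **Plumbness:** I judged it from the pictures only. The wrist and side cameras differed by a few degrees (about −2° and +2°), so it hung plumb to within about 2°.
- **Slant:** the interface had no direct way to tilt the tool, so I built it up by pushing against the arm's reach limits above the shelf and its right end. In one push the wrist force briefly read about 13 N. I think that came from the arm's own motion, as the tool was well clear of the shelf.

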